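# Put the washed partitions back in the coffee-bar drawer

## Robot

A 6-joint arm with a two-finger parallel gripper is mounted at the origin on the work surface. World frame = base frame: x ahead of the robot, y to its left, z up, the work surface at z = 0. Lengths are in m, angles in rad, forces in N, time in s.
With the tool pointing down it reaches from about 0.425 to 0.95 m from the base axis. Payload 3.5 kg.
Tool frame: the origin (TCP) lies midway between the tips of the shut fingers; the grasp point (between the pads) lies 19 mm behind it; z points along the fingers, y is the line along which they close (so a half turn about z gives the same grasp; the last joint's range is limited). The gripper opens to 85 mm and grips with 20 to 120 N. Pads are 22 mm wide; open, the fingers measure 114 mm over their backs; the gripper's body (76 mm by 85 mm) begins 54 mm behind the grasp point. The pads swing forward as they close: fully open they stand 13 mm farther back than shut.
Start: joints at [0.966, 0.286, 1.577, -0, 1.279, -0.15], TCP at [0.296, 0.606, 0.231] pointing down, gripper open.
Joint ranges: [-2.77, 2.77], [-0.9, 2.22], [0.21, 2.48], [-1.53, 4.67], [0.24, 2.81], [-2.84, 2.84]. Speed limits (rad/s): [2.79, 2.79, 3.14, 3.14, 3.14, 3.14].

## Interface

Orientations are given as a unit quaternion [x, y, z, w].
In Python, from plant import ctrl gives the robot as it stands.
- The arm moves only by the tool move_arm, never from a script. Its argument "plan" is a list of rows, each an object of numbers: "x", "y", "z": the shift along the tool's x, y, z in m; "yaw": the turn about the tool's z in rad; "fingers": the closure, from 0 (fully open) to 1 (shut). In form: [{"x": .., "y": .., "z": .., "yaw": .., "fingers": ..}, ...]. A call has 1 to 5 rows; each row is the pose to reach, as a shift and turn from the pose commanded when the call began, along the tool's axes at that moment; what a row does not reach only later rows make up. A row lasts 1/10 s, in which the tool goes at most 50 mm and 8.59 degrees, less where a joint would pass 70% of its speed; a pose out of reach is approached as far as the arm can. A call with a gripper value outside its range is refused whole. The fingers move at their own pace and stop on an object; "force" is the grip in N (left out, the last holds). Time passes only in rows, so rows that repeat a pose let the fingers close. It gives the time, the measured TCP pose, the force, the opening and the grip force at its end, in the units of the state.
- ctrl.get_state(): the state, without advancing time (a new reading comes with each control period).
- ctrl.read_camera(name): name is "side" or "top" or "wrist"; returns the picture (384x512x3 uint8, red, green, blue); there is no depth.
- ctrl.camera_model(name): a dict with "intrinsics" (3x3 intrinsics, pixels), "cam_to_world" (4x4, takes a point from camera to world coordinates); the wrist camera has in their place "tool_from_camera" (4x4, takes a point from camera to tool coordinates, whose origin is the TCP and whose axes are the flange's). Camera axes: x right, y up, looking along -z (the intrinsics and any distortion apply to the point x, -y, -z); pixel columns grow to the right and rows downward; lengths in m; the calibration is good to about 2 mm. A picture is of the moment at which its call begins: read the wrist's pose just before it. camera_model takes no time and is no camera call.
- ctrl.sign_off(): hands the job in; it is judged then, once.
The state is a dict: "time": time; "qpos": joint angles; "dq": joint speeds; "joint_efforts": joint torques, N m; "eef_pos": TCP position; "tcp_rot": TCP orientation; "contact_force": force on the tool from outside, world axes, zero at the start; "wrist_torque": the same for the moment, N m; "opening": opening from 0.0 (shut) to 1.0 (fully open); "finger_force": force on a finger pad.
Only numpy, scipy, OpenCV 4.12 (cv2) and the standard library are available. Lean on these libraries where they do the work, as an engineer would, in place of code of your own. Each camera call takes 0.05 s, during which the arm holds its last target. There are 200 camera calls.

## Task

The coffee-bar drawer has been washed: pull it out to its stop, then lift every coloured-edge partition straight up out of the draining rack and set each one fully down into a slot of its own in the drawer (any slot). Stand the tins from the top of the unit upright on the drawer floor in the compartments, and push the drawer fully shut. Leave the slate in the rack and everything else on the counter as it is.

Things in the scene. Friction and masses are not known exactly. Their poses are not given: they have to be found in the camera images.
- drawer (a joint): how far the drawer is pulled out, m: 0 shut, 0.150 at its stop (all slots then clear of the unit). It slides along its own -x (towards the robot as it faces), needs 3 to 5 N, and stays where it is left.
- handle (a point): middle of the drawer's steel bar handle: bar 160 mm long along the point's y, 12 mm thick, posts 70 mm either side of the middle; moves with the drawer. x points into the unit: the drawer opens along -x. The bar's axis is 78 mm above the counter, 42 mm in front of the dark wooden front panel and, when shut, 54 mm in front of the unit's top, which is 118 mm high.
- drawer_floor (a point): centre of the drawer's inside floor, 14 mm above the counter, moves with the drawer; x points into the unit, y left seen from the robot, z up. Inside 138 mm (x) by 312 mm (y); steel walls reach 55 mm, the wooden front panel 84 mm above the floor; the unit's opening clears 92 mm. Slots are 78 mm apart, leaving compartments about 73 mm wide.
- slot_1 (a point): drawer slot on the right (drawer y = -78 mm): midpoint of the slot, on the drawer floor. It runs along the point's x (front to back), z up; pairs of black ribs on the inside of the front panel and of the back wall leave 9 mm from the floor up to 46 mm, with flared lead-ins up to 56 mm. A partition fully home has its origin here and may slide 4 mm fore and aft.
- slot_2 (a point): drawer slot in the middle: midpoint of the slot, on the drawer floor. It runs along the point's x (front to back), z up; pairs of black ribs on the inside of the front panel and of the back wall leave 9 mm from the floor up to 46 mm, with flared lead-ins up to 56 mm. A partition fully home has its origin here and may slide 4 mm fore and aft.
- slot_3 (a point): drawer slot on the left (drawer y = +78 mm): midpoint of the slot, on the drawer floor. It runs along the point's x (front to back), z up; pairs of black ribs on the inside of the front panel and of the back wall leave 9 mm from the floor up to 46 mm, with flared lead-ins up to 56 mm. A partition fully home has its origin here and may slide 4 mm fore and aft.
- unit: grey drawer unit fixed to the counter, 230 mm deep (x), 366 mm wide (y), 118 mm high, black rubber mat on top. Origin: centre of its underside; its front faces its -x.
- rack: grey draining rack fixed to the counter: 172 mm (x) by 280 mm (y), floor 12 mm above the counter, with four slots running along its x at y = -102, -34, 34 and 102 mm. Each slot is two pairs of steel wires (x = +-52 mm, 58 mm tall, gap 8 mm); end rails 43 mm high at x = +-72 mm. Things come out straight up. Origin: centre of its underside.
- partition_blue: washed drawer partition: white plastic plate 130 mm long (its x), 5 mm thick (y), 72 mm high (z), with a grip bead in blue, 90 mm long, 10 mm thick, 14 mm high along the middle of its top edge (58 to 72 mm above the origin). Origin: centre of its bottom edge; end for end it is the same. 60 to 130 g. Starts upright in a rack slot. May be absent (None).
- partition_orange: washed drawer partition: white plastic plate 130 mm long (its x), 5 mm thick (y), 72 mm high (z), with a grip bead in orange, 90 mm long, 10 mm thick, 14 mm high along the middle of its top edge (58 to 72 mm above the origin). Origin: centre of its bottom edge; end for end it is the same. 60 to 130 g. Starts upright in a rack slot. May be absent (None).
- partition_green: washed drawer partition: white plastic plate 130 mm long (its x), 5 mm thick (y), 72 mm high (z), with a grip bead in green, 90 mm long, 10 mm thick, 14 mm high along the middle of its top edge (58 to 72 mm above the origin). Origin: centre of its bottom edge; end for end it is the same. 60 to 130 g. Starts upright in a rack slot. May be absent (None).
- tin_red: steel tin with a red lid, 58 mm across, 42 mm tall, 100 to 210 g; origin: centre of its underside, z up. It starts standing on top of the drawer unit, 118 mm above the counter. May be absent (None).
- tin_yellow: steel tin with a yellow lid, 58 mm across, 42 mm tall, 100 to 210 g; origin: centre of its underside, z up. It starts standing on top of the drawer unit, 118 mm above the counter. May be absent (None).
- tin_green: steel tin with a green lid, 58 mm across, 42 mm tall, 100 to 210 g; origin: centre of its underside, z up. It starts standing on top of the drawer unit, 118 mm above the counter. May be absent (None).
- serving_slate: loose bystander to leave alone: dark serving slate 130 x 5.5 x 66 mm standing in one of the rack's slots; stays in the rack. Origin: centre of its underside.
- milk_jug: loose bystander to leave alone: steel jug 76 mm across, 100 mm tall, handle on its +y side. Origin: centre of its underside.
- espresso_cup: loose bystander to leave alone: white cup 62 mm across, 58 mm tall, on the left of the unit's top. Origin: centre of its underside.
- tamper: loose bystander to leave alone: coffee tamper 58 mm across, 84 mm tall, on the counter left of the unit. Origin: centre of its underside.
- glass: loose bystander to leave alone: clear tumbler 66 mm across, 90 mm tall, left of the unit. Origin: centre of its underside.
Mind the look-alikes: they are no part of the job. What is shaped like the partition_orange but purple is not meant.

How it is judged:
By the outcome, as a careful person would: the job done as asked, in the order asked, and still so for the second after the job is handed in, with the robot touching nothing.
Of partition_blue, partition_orange, partition_green only 2 to 3 are there at a start; the rules pass over those that are not, and their reading is None.
Of tin_red, tin_yellow, tin_green only 2 to 3 are there at a start; the rules pass over those that are not, and their reading is None.
At some moment in a run one of tin_red, tin_yellow, tin_green may be knocked a few centimetres aside while the robot is not near it.
It also fails if it takes over 210 s, if anything falls off the work surface, if the arm or the gripper's body presses on something with over 40 N, if the wrist force passes 120 N, or if a joint passes its speed limit or range.

## Working session

There is one attempt and no reset: what is moved stays moved. The work goes in short steps, Python scripts to look and compute and a tool call to move; the robot and the scene stay as the last step left them, time stands still between calls to the robot, and variables do not carry over. Pictures are saved under pics/ and viewed, at most 14 in all, crops included, and the job is handed in when it is done.

Besides the shell and the picture viewer there is one more tool, called after "Call:" by a JSON object that holds its "op" and its "data", one argument or row to a line. move_arm: Moves the arm, as the interface text tells. Its arguments: {"type":"object","properties":{"plan":{"type":"array"},"force":{"type":"number"}},"required":["plan"]}

```bash
ls; mkdir -p pics
python3 - <<'E'
from plant import ctrl
import cv2,numpy as np
np.set_printoptions(precision=4,suppress=True)
s=ctrl.get_state()
for k,v in s.items(): print(k,v)
for n in ("top","side","wrist"):
    im=ctrl.read_camera(n); cv2.imwrite(f"pics/{n}0.png",im[:,:,::-1])
    m=ctrl.camera_model(n); print(n,{k:np.array(v) if not isinstance(v,dict) else v for k,v in m.items()})
a=cv2.imread("pics/top0.png");cv2.imwrite("pics/top0b.png",cv2.resize(a,(800,600),interpolation=cv2.INTER_CUBIC))
a=cv2.imread("pics/side0.png");cv2.imwrite("pics/side0b.png",cv2.resize(a,(800,600),interpolation=cv2.INTER_CUBIC))
E
```

```text
pics
time 0.0
qpos [ 0.966   0.2872  1.5782 -0.      1.2786 -0.15  ]
dq [ 0.0007 -0.0012  0.0001 -0.0011 -0.0009  0.0004]
joint_efforts [ -0.0003 -40.5991 -29.2619  -0.0001   0.0059   0.    ]
eef_pos [0.2961 0.6059 0.2299]
tcp_rot [ 0.2255  0.9743 -0.0011 -0.0004]
contact_force [ 0.0161 -0.0844  0.2401]
wrist_torque [ 0.0235 -0.0323 -0.0067]
finger_force 0.0
opening 0.9996873368959622
top {'intrinsics': array([[379.5347,   0.    , 253.2054],
       [  0.    , 379.5347, 192.665 ],
       [  0.    ,   0.    ,   1.    ]]), 'cam_to_world': array([[-0.0262,  0.9932, -0.1138,  0.3727],
       [-0.9996, -0.025 ,  0.0126,  0.0497],
       [ 0.0096,  0.1141,  0.9934,  1.0885],
       [ 0.    ,  0.    ,  0.    ,  1.    ]])}
side {'intrinsics': array([[389.8289,   0.    , 254.3282],
       [  0.    , 389.8289, 187.2355],
       [  0.    ,   0.    ,   1.    ]]), 'cam_to_world': array([[ 0.4969, -0.5313,  0.6862,  1.3681],
       [ 0.8675,  0.2826, -0.4093, -0.5125],
       [ 0.0236,  0.7986,  0.6013,  0.8916],
       [ 0.    ,  0.    ,  0.    ,  1.    ]])}
wrist {'intrinsics': array([[322.3398,   0.    , 255.6687],
       [  0.    , 322.3398, 186.8756],
       [  0.    ,   0.    ,   1.    ]]), 'tool_from_camera': array([[ 0.0001,  0.9581,  0.2865,  0.0725],
       [ 1.    ,  0.    , -0.0003,  0.0005],
       [-0.0003,  0.2865, -0.9581, -0.143 ],
       [ 0.    ,  0.    ,  0.    ,  1.    ]])}
```

View pics/top0b.png

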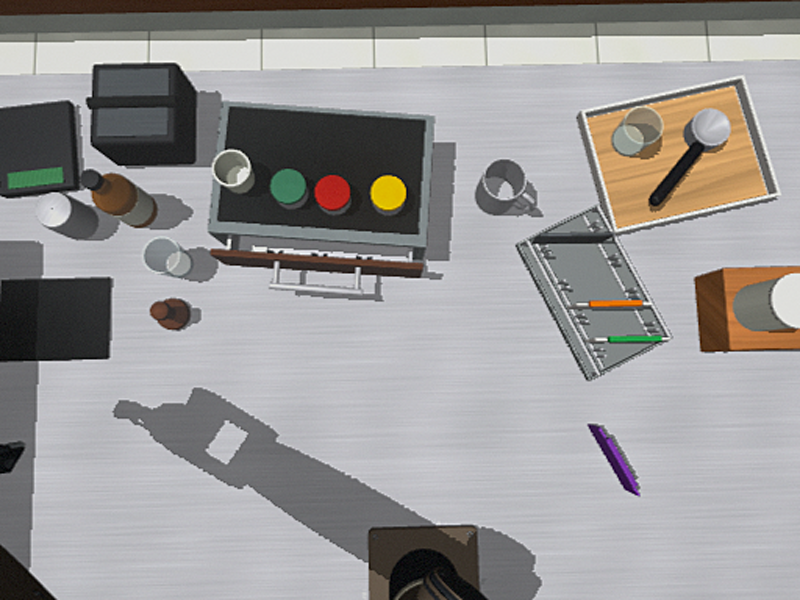

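View pics/side0b.png

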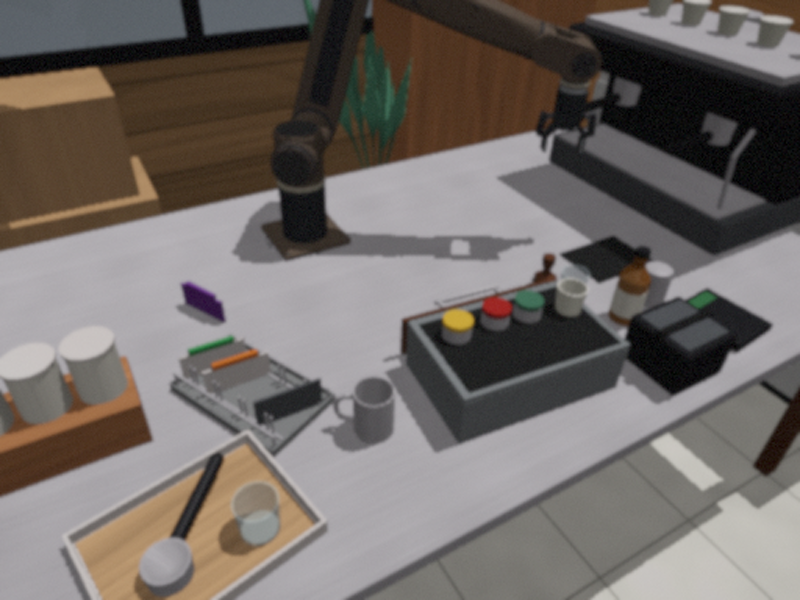

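The top view shows these, in 800x600 pixels:
- **Partitions:** orange bead (615,304) and green bead (628,339) in the rack. Blue is absent.
- **Tins:** green (289,187), red (333,192), yellow (388,193).
- **Drawer:** already slightly ajar, handle bar from (270,287) to (379,293).

Things that could be mistaken for the targets: the purple plate (614,458) and the slate (570,238) for a partition, the cup (233,170) for a tin, and the green-marked scale (35,178). I'll leave all of those alone.

```bash
cat > h.py <<'E'
from plant import ctrl
import cv2,numpy as np
from scipy.spatial.transform import Rotation as R
np.set_printoptions(precision=4,suppress=True)
def cam(n,st=None):
    m=ctrl.camera_model(n);K=np.array(m["intrinsics"])
    if n=="wrist":
        st=st or ctrl.get_state();T=np.eye(4);T[:3,:3]=R.from_quat(st["tcp_rot"]).as_matrix();T[:3,3]=st["eef_pos"]
        return K,T@np.array(m["tool_from_camera"])
    return K,np.array(m["cam_to_world"])
def ray(px,z,C):   # pixels -> world at height z
    K,T=C;px=np.atleast_2d(px).astype(float)
    d=np.c_[(px-K[[0,1],2])/K[0,0],np.ones(len(px))]*[1,-1,-1]
    d=d@T[:3,:3].T;o=T[:3,3];return o+d*((z-o[2])/d[:,2])[:,None]
def proj(P,C):
    K,T=C;p=(np.atleast_2d(P)-T[:3,3])@T[:3,:3]*[1,-1,-1];return p[:,:2]/p[:,2:]*K[0,0]+K[[0,1],2]
HUE=dict(red=[(0,6),(172,180)],orange=[(7,18)],yellow=[(22,33)],green=[(55,85)],purple=[(130,160)])
def blobs(im,name,smin=120,vmin=60,amin=25):
    h=cv2.cvtColor(im,cv2.COLOR_RGB2HSV);m=np.zeros(h.shape[:2],np.uint8)
    for a,b in HUE[name]: m|=cv2.inRange(h,(a,smin,vmin),(b,255,255))
    n,l,s,c=cv2.connectedComponentsWithStats(m)
    out=[]
    for i in range(1,n):
        if s[i,4]<amin: continue
        r=cv2.minAreaRect(np.argwhere(l==i)[:,::-1].astype(np.float32))
        out.append((c[i],s[i,4],r))
    return sorted(out,key=lambda o:-o[1])
def toolshift(dP,st=None):  # world vector -> tool axes
    st=st or ctrl.get_state();return R.from_quat(st["tcp_rot"]).inv().apply(dP)
def yaw(st): 
    y=R.from_quat(st["tcp_rot"]).apply([0,1,0]);return np.degrees(np.arctan2(y[1],y[0]))
E
python3 - <<'E'
from h import *
C=cam("top");im=cv2.imread("pics/top0.png")[:,:,::-1].copy()
for n in HUE:
    for c,a,r in blobs(im,n)[:5]:
        z={'orange':.084,'green':.084}.get(n,.160)
        print(n,c*800/512,a,"z.084",ray(c,.084,C)[0][:2],"z.16",ray(c,.16,C)[0][:2],r[1:])
f=512/800
q=np.array([(223,102),(434,116),(428,248),(209,233)])*f
p=ray(q,.118,C)[:,:2];print("unit",p,[np.linalg.norm(p[i]-p[(i+1)%4]) for i in range(4)],p.mean(0))
b=ray(np.array([(270,287.),(379,293)])*f,.078,C);print("bar",b,b.mean(0))
pl=ray(np.array([(212,252.),(424,268)])*f,.098,C);print("panel",pl)
rk=ray(np.array([(517,246.),(600,207),(670,337),(590,380)])*f,.043,C)[:,:2];print("rack",rk,rk.mean(0))
E
python3 -c "
import cv2
a=cv2.imread('pics/top0.png')
cv2.imwrite('pics/crop1.png',cv2.resize(a[125:255,120:290],None,fx=4.6,fy=4.6,interpolation=cv2.INTER_CUBIC)[:600])
cv2.imwrite('pics/crop2.png',cv2.resize(a[130:250,320:440],None,fx=5,fy=5,interpolation=cv2.INTER_CUBIC))"
```

```text
red [331.5544 191.8611] 426 z.084 [0.6817 0.1435] z.16 [0.6583 0.1364] ((22.0, 22.0), 90.0)
orange [677.1331 162.3896] 5137 z.084 [ 0.7209 -0.4648] z.16 [ 0.6945 -0.4259] ((72.43436431884766, 100.31310272216797), 77.27564239501953)
orange [736.2352 311.4085] 2110 z.084 [ 0.4552 -0.5452] z.16 [ 0.449  -0.5002] ((53.0, 66.0), 90.0)
orange [318.1656 258.8555] 385 z.084 [0.564  0.1681] z.16 [0.5495 0.1591] ((134.4392852783203, 3.612109899520874), 3.945185899734497)
orange [112.5927 194.1459] 371 z.084 [0.6864 0.5225] z.16 [0.6627 0.4867] ((21.545799255371094, 24.167343139648438), 34.99202346801758)
orange [614.8667 302.4357] 136 z.084 [ 0.4759 -0.3379] z.16 [ 0.4681 -0.3085] ((4.0, 33.0), 90.0)
yellow [387.1577 192.1875] 420 z.084 [0.6789 0.0468] z.16 [0.6557 0.047 ] ((22.0, 23.0), 90.0)
green [ 34.2859 177.0659] 298 z.084 [0.7201 0.6586] z.16 [0.6938 0.6125] ((9.464140892028809, 34.35132598876953), 83.2901611328125)
green [287.3291 185.3943] 256 z.084 [0.6951 0.2202] z.16 [0.6707 0.2073] ((21.0, 20.0), 90.0)
green [633.8581 338.2284] 133 z.084 [ 0.414  -0.3661] z.16 [ 0.4109 -0.3346] ((3.0, 34.0), 90.0)
purple [615.2322 459.2029] 354 z.084 [ 0.2144 -0.3205] z.16 [ 0.2264 -0.2925] ((53.10984802246094, 8.472068786621094), 59.931419372558594)
unit [[ 0.8334  0.3233]
 [ 0.8005 -0.0365]
 [ 0.5714 -0.0188]
 [ 0.6056  0.3449]] [np.float64(0.36128033287542205), np.float64(0.2298291286755086), np.float64(0.3653345544567462), np.float64(0.22883766101800745)] [0.7027 0.1532]
bar [[0.5181 0.2519 0.078 ]
 [0.503  0.0651 0.078 ]] [0.5106 0.1585 0.078 ]
panel [[ 0.5774  0.3457  0.098 ]
 [ 0.5412 -0.0123  0.098 ]]
rack [[ 0.5865 -0.1842]
 [ 0.6547 -0.3386]
 [ 0.4162 -0.4474]
 [ 0.3446 -0.3006]] [ 0.5005 -0.3177]
```

View pics/crop1.png

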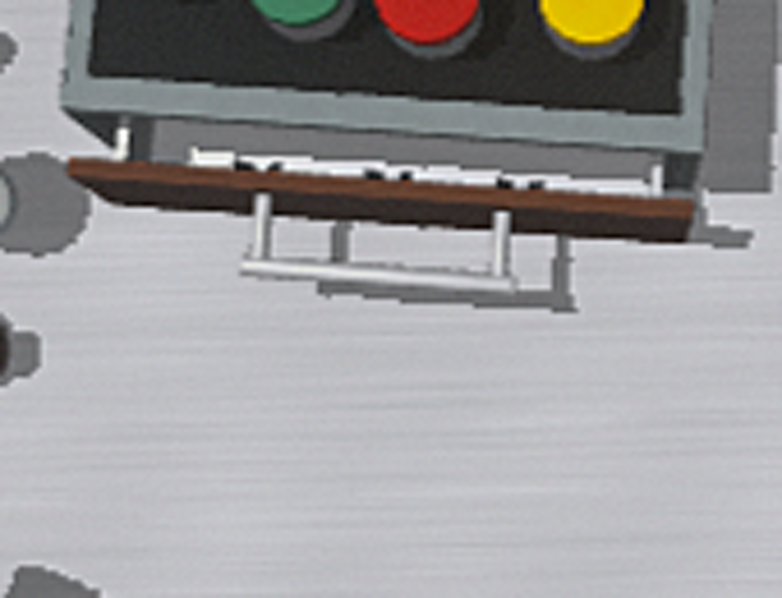

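View pics/crop2.png

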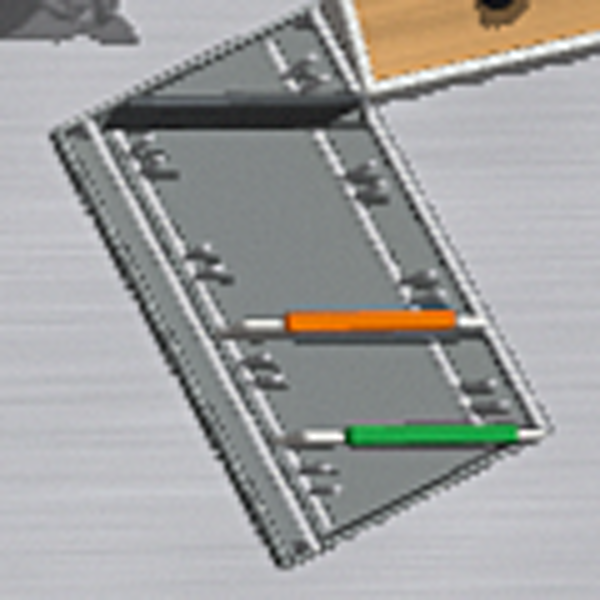

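Drawer is about 23 mm open, with the unit yawed about -5.3°. I'll move above the handle and refine the measurement with the wrist camera.

```bash
cat >> h.py <<'E'
def go(P,ang=None,st=None):   # print tool-axes shift and yaw to reach world TCP P with tool-y world angle ang (deg)
    st=st or ctrl.get_state();d=toolshift(np.array(P)-st["eef_pos"],st)
    dy=0 if ang is None else -np.radians((ang-yaw(st)+90)%180-90)
    print("t",round(st["time"],2),"tcp",np.array(st["eef_pos"]),"ang",round(yaw(st),2),"-> shift",d,"yaw",round(dy,4),"q6",st["qpos"][5])
E
python3 - <<'E'
from h import *
go([.47,.19,.23],-5.3)
E
```

```text
t 0.15 tcp [0.2962 0.606  0.2302] ang 63.94 -> shift [-0.3389 -0.2973  0.0007] yaw 1.2085 q6 -0.14998969535497061
```

Call:
{"op": "move_arm", "data": {
  "plan": [
    {"x": -0.038, "y": -0.033, "z": 0, "yaw": 0.134, "fingers": 0.55},
    {"x": -0.075, "y": -0.066, "z": 0, "yaw": 0.268, "fingers": 0.55},
    {"x": -0.113, "y": -0.099, "z": 0, "yaw": 0.402, "fingers": 0.55},
    {"x": -0.151, "y": -0.132, "z": 0, "yaw": 0.537, "fingers": 0.55},
    {"x": -0.188, "y": -0.165, "z": 0, "yaw": 0.671, "fingers": 0.55}
  ]
}}

```text
time: 0.65
eef_pos: [0.393, 0.3739, 0.231]
tcp_rot: [0.536, 0.844, -0.0, 0.0]
contact_force: [0.7, 0.7, 0.3]
opening: 0.451
finger_force: 0.0
```

Run:
```python
from h import *
go([.47,.19,.23],-5.3)
```

```text
t 0.65 tcp [0.393  0.3739 0.231 ] ang 25.21 -> shift [-0.1992 -0.0087  0.0011] yaw 0.5325 q6 0.13353929905937723
```

Call:
{"op": "move_arm", "data": {
  "plan": [
    {"x": -0.045, "y": -0.002, "z": 0, "yaw": 0.13, "fingers": 0.55},
    {"x": -0.09, "y": -0.004, "z": 0, "yaw": 0.26, "fingers": 0.55},
    {"x": -0.135, "y": -0.006, "z": 0, "yaw": 0.4, "fingers": 0.55},
    {"x": -0.199, "y": -0.009, "z": 0, "yaw": 0.532, "fingers": 0.55},
    {"x": -0.199, "y": -0.009, "z": 0, "yaw": 0.532, "fingers": 0.55}
  ]
}}

```text
time: 1.15
eef_pos: [0.4714, 0.1888, 0.2312]
tcp_rot: [0.739, 0.674, -0.0, 0.0]
contact_force: [0.3, -0.1, 0.5]
opening: 0.451
finger_force: 0.0
```

Run:
```python
from h import *
st=ctrl.get_state();im=ctrl.read_camera("wrist");cv2.imwrite("pics/w1.png",cv2.resize(im[:,:,::-1],(800,600)))
np.save("st1.npy",st,allow_pickle=True);print(st["eef_pos"],yaw(st),st["dq"])
```

```text
[0.4714 0.1888 0.2312] -5.315327185764722 [-0.2196  0.0046 -0.0013  0.044   0.0081 -0.3172]
```

View pics/w1.png

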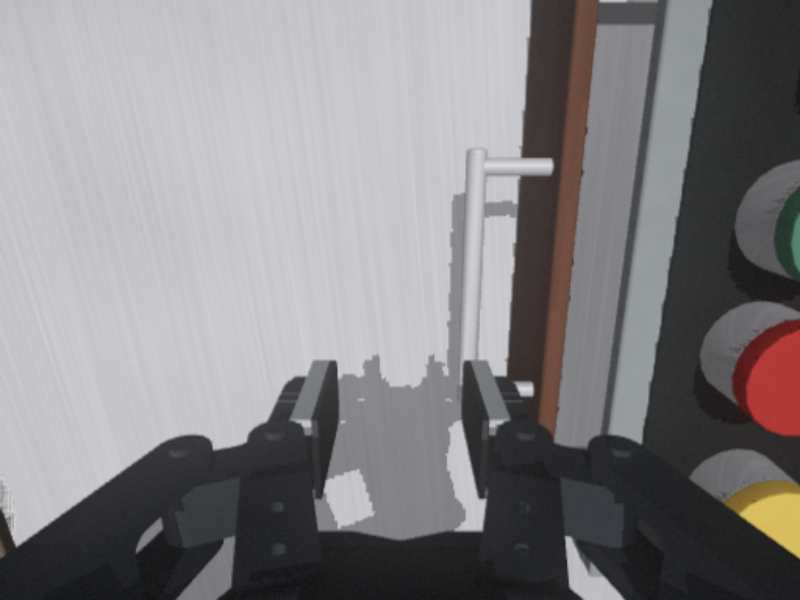

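The wrist view shows the bar from (477,152) to about (468,385), its posts at rows 166 and 389, and the unit's front top edge from (656,25) to (610,435). There is nothing else near the bar.

Run:
```python
from h import *
st=np.load("st1.npy",allow_pickle=True).item();C=cam("wrist",st);f=512/800
b=ray(np.array([(477,166),(469,350),(467.5,388)])*f,.078,C);print("bar",b[:,:2])
d=b[0]-b[1];print("bar ang",np.degrees(np.arctan2(d[1],d[0]))-90)
e=ray(np.array([(655,40),(610,435)])*f,.118,C);d=e[0]-e[1];print("edge",e[:,:2],np.degrees(np.arctan2(d[1],d[0]))-90)
p=ray(np.array([(581,100),(558,400)])*f,.098,C);d=p[0]-p[1];print("panel",p[:,:2],np.degrees(np.arctan2(d[1],d[0]))-90)
u=np.array([.9957,-.0924]);print("open",(e[0,:2]-b[0,:2])@u-.054,(e[1,:2]-b[1,:2])@u-.054)
m=(b[0]+b[2])/2;print("mid",m)
for n in ("red","yellow","green"): pass
```

```text
bar [[0.5217 0.244 ]
 [0.5112 0.1309]
 [0.5088 0.1043]]
bar ang -5.341625950464035
edge [[0.6005 0.2953]
 [0.5854 0.0877]] -4.147927405027843
panel [[0.5736 0.2732]
 [0.5614 0.1016]] -4.065227466026656
open 0.019696543611114663 0.02396721011812967
mid [0.5152 0.1741 0.078 ]
```

Run:
```python
from h import *
go([.519,.219,.059],-5.3)
```

```text
t 1.2 tcp [0.4716 0.1888 0.2312] ang -5.2 -> shift [0.0346 0.0444 0.1721] yaw 0.0017 q6 0.27272997729391457
```

Call:
{"op": "move_arm", "data": {
  "plan": [
    {"x": 0.0345, "y": 0.0445, "z": 0.02, "yaw": 0, "fingers": 0.55},
    {"x": 0.0345, "y": 0.0445, "z": 0.06, "yaw": 0, "fingers": 0.55},
    {"x": 0.0345, "y": 0.0445, "z": 0.1, "yaw": 0, "fingers": 0.55},
    {"x": 0.0345, "y": 0.0445, "z": 0.14, "yaw": 0, "fingers": 0.55},
    {"x": 0.0345, "y": 0.0445, "z": 0.172, "yaw": 0, "fingers": 0.55}
  ]
}}

```text
time: 1.7
eef_pos: [0.5157, 0.2241, 0.0564]
tcp_rot: [0.736, 0.677, -0.001, -0.001]
contact_force: [0.9, -0.1, -0.6]
opening: 0.447
finger_force: 0.0
```

Call:
{"op": "move_arm", "data": {
  "plan": [
    {"x": 0, "y": 0, "z": 0, "yaw": 0, "fingers": 0.55},
    {"x": 0, "y": 0, "z": 0, "yaw": 0, "fingers": 0.95},
    {"x": 0, "y": 0, "z": 0, "yaw": 0, "fingers": 0.95},
    {"x": 0, "y": 0, "z": 0, "yaw": 0, "fingers": 0.95},
    {"x": 0, "y": 0, "z": 0, "yaw": 0, "fingers": 0.95}
  ],
  "force": 40
}}

```text
time: 2.2
eef_pos: [0.5188, 0.2238, 0.0614]
tcp_rot: [0.737, 0.676, 0.002, 0.0]
contact_force: [-1.2, 2.9, 2.7]
opening: 0.123
finger_force: 39.3
```

Call:
{"op": "move_arm", "data": {
  "plan": [
    {"x": 0, "y": -0.015, "z": 0, "yaw": 0, "fingers": 0.95},
    {"x": 0, "y": -0.04, "z": 0, "yaw": 0, "fingers": 0.95},
    {"x": 0, "y": -0.065, "z": 0, "yaw": 0, "fingers": 0.95},
    {"x": 0, "y": -0.09, "z": 0, "yaw": 0, "fingers": 0.95},
    {"x": 0, "y": -0.11, "z": 0, "yaw": 0, "fingers": 0.95}
  ]
}}

```text
time: 2.7
eef_pos: [0.4101, 0.234, 0.0614]
tcp_rot: [0.738, 0.675, 0.005, 0.001]
contact_force: [4.8, 6.1, -2.4]
opening: 0.119
finger_force: 41.2
```

Run:
```python
from h import *
s=ctrl.get_state();print(s["eef_pos"],s["contact_force"],s["opening"],s["finger_force"],yaw(s),s["qpos"])
```

```text
[0.4101 0.234  0.0614] [ 4.8151  6.0507 -2.3854] 0.11902103625020181 41.2065052986145 -5.053038076890763 [0.3022 0.0521 2.1894 0.0025 0.8904 0.3888]
```

Call:
{"op": "move_arm", "data": {
  "plan": [
    {"x": 0, "y": -0.006, "z": 0, "yaw": 0, "fingers": 0.95},
    {"x": 0, "y": -0.012, "z": 0, "yaw": 0, "fingers": 0.95},
    {"x": 0, "y": -0.017, "z": 0, "yaw": 0, "fingers": 0.95},
    {"x": 0, "y": -0.02, "z": 0, "yaw": 0, "fingers": 0.95},
    {"x": 0, "y": -0.022, "z": 0, "yaw": 0, "fingers": 0.95}
  ]
}}

```text
time: 3.2
eef_pos: [0.3925, 0.2358, 0.0615]
tcp_rot: [0.737, 0.676, 0.009, 0.005]
contact_force: [19.2, 3.6, -16.0]
opening: 0.124
finger_force: 40.0
```

At its stop (pull force rose to 19 N after 127 mm). Release and rise, then look at the drawer from above.

Call:
{"op": "move_arm", "data": {
  "plan": [
    {"x": 0, "y": 0.003, "z": 0, "yaw": 0, "fingers": 0.55},
    {"x": 0, "y": 0.003, "z": 0, "yaw": 0, "fingers": 0.55},
    {"x": 0, "y": 0.003, "z": 0, "yaw": 0, "fingers": 0.55},
    {"x": 0, "y": 0.003, "z": -0.02, "yaw": 0, "fingers": 0.55},
    {"x": 0, "y": 0.003, "z": -0.06, "yaw": 0, "fingers": 0.55}
  ]
}}

```text
time: 3.7
eef_pos: [0.386, 0.2328, 0.1167]
tcp_rot: [0.737, 0.676, -0.004, -0.002]
contact_force: [0.8, 0.1, -0.6]
opening: 0.451
finger_force: 0.0
```

Call:
{"op": "move_arm", "data": {
  "plan": [
    {"x": 0, "y": 0, "z": -0.05, "yaw": 0, "fingers": 0.55},
    {"x": 0, "y": 0, "z": -0.1, "yaw": 0, "fingers": 0.55},
    {"x": -0.04, "y": 0.01, "z": -0.15, "yaw": 0, "fingers": 0.55},
    {"x": -0.08, "y": 0.03, "z": -0.18, "yaw": 0, "fingers": 0.55},
    {"x": -0.11, "y": 0.06, "z": -0.2, "yaw": 0, "fingers": 0.55}
  ]
}}

```text
time: 4.2
eef_pos: [0.4319, 0.1286, 0.3154]
tcp_rot: [0.736, 0.676, 0.001, 0.001]
contact_force: [0.8, -0.2, -0.1]
opening: 0.452
finger_force: 0.0
```

Run:
```python
from h import *
st=ctrl.get_state();im=ctrl.read_camera("wrist");cv2.imwrite("pics/w2.png",cv2.resize(im[:,:,::-1],(800,600)))
np.save("st2.npy",st,allow_pickle=True);print(st["eef_pos"],yaw(st),st["dq"])
im=ctrl.read_camera("top");cv2.imwrite("pics/top2.png",im[:,:,::-1])
```

```text
[0.4319 0.1286 0.3154] -4.8590624485004295 [-0.9016  0.2256 -0.5736  0.0021  0.3615 -0.8768]
```

View pics/w2.png

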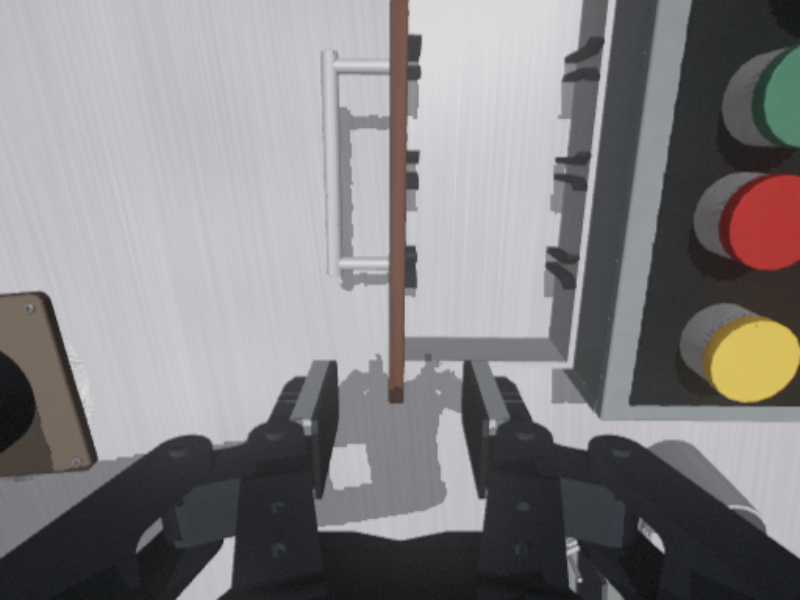

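The drawer is open. The bar is at about column 331 with posts at rows 65 and 263. The rib pairs are at rows ~58, 168 and 268, front column 413 and back column 570. The back wall is at columns 575-600.

Run:
```python
from h import *
st=np.load("st2.npy",allow_pickle=True).item();C=cam("wrist",st);f=512/800
b=ray(np.array([(329,65),(334.5,263)])*f,.078,C)[:,:2];m=b.mean(0);d=b[0]-b[1];a=np.arctan2(-d[0],d[1])
print("bar",b,"len",np.linalg.norm(d),"mid",m,"ang",np.degrees(a))
a=np.radians(-5.1);u=np.array([np.cos(a),np.sin(a)]);v=np.array([-u[1],u[0]])
def loc(n,p,z):
    w=ray(np.array(p)*f,z,C)[:,:2]-m;print(n,np.c_[w@u,w@v])
loc("panel outer top",[(391,200),(389,385)],.098)
loc("panel inner top",[(406,200),(403,385)],.098)
loc("backwall inner top",[(604,40),(571,340)],.069)
loc("ribs front top",[(421,43),(421,72),(418,157),(418,181),(416,253),(416,281)],.070)
loc("ribs back top",[(604,42),(600,74),(590,158),(586,183),(579,262),(577,283)],.070)
loc("unit edge",[(657,40),(604,410)],.118)
loc("floor corner",[(405,338),(556,338)],.014)
# tins from top lid (z=.160)
im=cv2.imread("pics/top2.png")[:,:,::-1].copy();Ct=cam("top")
for n in ("red","yellow","green"):
    for c,ar,r in blobs(im,n)[:3]:
        w=ray(c,.16,Ct)[0]; 
        if .55<w[0]<.85 and 0<w[1]<.3: print(n,w)
iw=cv2.imread("pics/w2.png")[:,:,::-1].copy()
for n in ("red","yellow"):
    c,ar,r=blobs(iw,n)[0];print("wrist",n,ray(c*f,.16,C)[0],ar,r)
print(ray(np.array([(35,295),(0,475)])*f,0.01,C))
```

```text
bar [[0.395  0.2564]
 [0.3817 0.116 ]] len 0.14111514797641803 mid [0.3883 0.1862] ang -5.41580207098921
panel outer top [[ 0.0437 -0.0199]
 [ 0.042  -0.1646]]
panel inner top [[ 0.0543 -0.0198]
 [ 0.0531 -0.1646]]
backwall inner top [[ 0.1931  0.0888]
 [ 0.1929 -0.1377]]
ribs front top [[ 0.0644  0.0861]
 [ 0.0647  0.0673]
 [ 0.0634  0.0088]
 [ 0.0637 -0.0087]
 [ 0.063  -0.0642]
 [ 0.0633 -0.087 ]]
ribs back top [[ 0.1929  0.0874]
 [ 0.1925  0.0666]
 [ 0.1919  0.0087]
 [ 0.1909 -0.0096]
 [ 0.1921 -0.071 ]
 [ 0.1924 -0.0882]]
unit edge [[ 0.2075  0.0803]
 [ 0.2056 -0.1749]]
floor corner [[ 0.0558 -0.1584]
 [ 0.1989 -0.1579]]
red [0.6583 0.1363 0.16  ]
yellow [0.6556 0.0468 0.16  ]
green [0.6696 0.2069 0.16  ]
wrist red [0.6514 0.1369 0.16  ] 6549 ((759.0, 221.5), (97.0, 80.0), 90.0)
wrist yellow [0.6561 0.0475 0.16  ] 5952 ((753.0, 359.0), (84.0, 92.0), 90.0)
[[ 0.0909  0.0941  0.01  ]
 [-0.002  -0.0941  0.01  ]]
```

Run:
```python
from h import *
go([.46,-.40,.33],-4.9)
```

```text
t 4.3 tcp [0.4354 0.1261 0.3172] ang -5.3 -> shift [-0.5216  0.0731 -0.0121] yaw -0.0069 q6 0.15103525155964564
```

Call:
{"op": "move_arm", "data": {
  "plan": [
    {"x": -0.05, "y": 0.007, "z": 0, "yaw": 0, "fingers": 0.5},
    {"x": -0.1, "y": 0.014, "z": 0, "yaw": 0, "fingers": 0.5},
    {"x": -0.15, "y": 0.021, "z": 0, "yaw": 0, "fingers": 0.5},
    {"x": -0.2, "y": 0.028, "z": -0.01, "yaw": 0, "fingers": 0.5},
    {"x": -0.25, "y": 0.035, "z": -0.01, "yaw": 0, "fingers": 0.5}
  ]
}}

```text
time: 4.8
eef_pos: [0.4448, -0.1205, 0.3227]
tcp_rot: [0.737, 0.676, 0.0, 0.0]
contact_force: [0.6, 0.0, 0.1]
opening: 0.502
finger_force: 0.0
```

Call:
{"op": "move_arm", "data": {
  "plan": [
    {"x": -0.05, "y": 0.007, "z": 0, "yaw": 0, "fingers": 0.5},
    {"x": -0.1, "y": 0.014, "z": 0, "yaw": 0, "fingers": 0.5},
    {"x": -0.15, "y": 0.021, "z": 0, "yaw": 0, "fingers": 0.5},
    {"x": -0.2, "y": 0.028, "z": 0, "yaw": 0, "fingers": 0.5},
    {"x": -0.25, "y": 0.035, "z": 0, "yaw": 0, "fingers": 0.5}
  ]
}}

```text
time: 5.3
eef_pos: [0.458, -0.3699, 0.3212]
tcp_rot: [0.737, 0.676, 0.0, -0.001]
contact_force: [1.0, 0.9, 0.7]
opening: 0.501
finger_force: 0.0
```

Run:
```python
from h import *
ctrl.read_camera("wrist")
st=ctrl.get_state();im=ctrl.read_camera("wrist");cv2.imwrite("pics/w3.png",cv2.resize(im[:,:,::-1],(800,600)))
np.save("st3.npy",st,allow_pickle=True);print(st["eef_pos"],yaw(st),st["dq"])
```

```text
[ 0.4573 -0.3768  0.3197] -5.23541067981507 [ 0.0518 -0.0747  0.1115  0.0268  0.0572  0.1003]
```

View pics/w3.png

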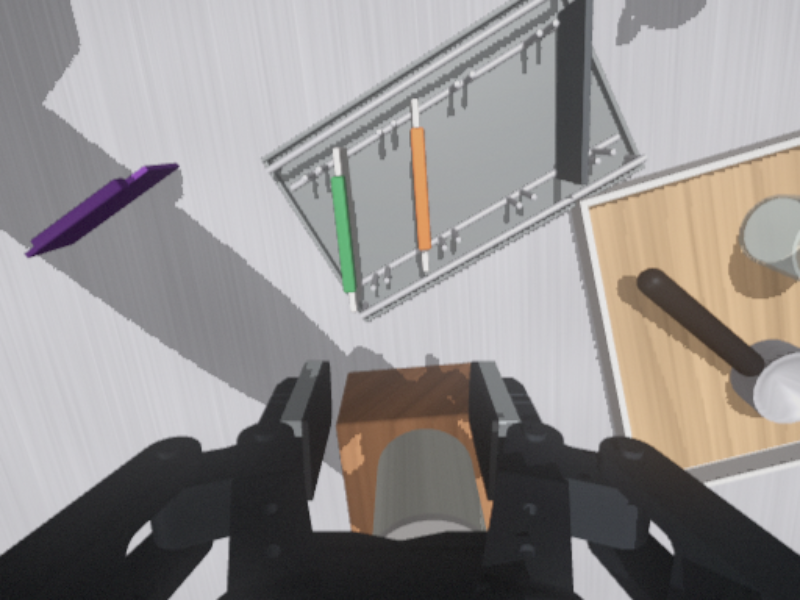

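Close view: green bead from (338,176) to (349,291), orange bead from (417,127) to (425,248). The dark slate is at (574,100) and the purple look-alike lies apart at (100,210). The targets are the green and orange plates in the rack.

Run:
```python
from h import *
st=np.load("st3.npy",allow_pickle=True).item();C=cam("wrist",st);f=512/800
im=cv2.imread("pics/w3.png")[:,:,::-1].copy()
m0=np.array([.3883,.1862])
for n in ("orange","green"):
    for c,ar,r in blobs(im,n)[:4]:
        if r[0][1]>330 or r[0][0]>500: continue
        bx=cv2.boxPoints(r);s=np.argsort(bx[:,1]);t=bx[s[:2]].mean(0);b=bx[s[2:]].mean(0)
        w=ray(np.array([t,b])*f,.083,C);d=w[0]-w[1]
        print(n,c,ar,"centre",w.mean(0),"cent",ray(c*f,.083,C)[0],"len",np.linalg.norm(d),"dir",np.degrees(np.arctan2(d[1],d[0])))
p=ray(np.array([(338,150),(353,306),(415,100),(427,270)])*f,.070,C)[:,:2];print("plate ends",p,np.linalg.norm(p[0]-p[1]),np.linalg.norm(p[2]-p[3]))
print("canister/block",ray(np.array([(350,372),(470,365)])*f,.05,C)[:,:2],ray(np.array([(385,440),(475,440)])*f,.05,C)[:,:2])
```

```text
orange [420.314 187.975] 1481 centre [ 0.4764 -0.3407  0.083 ] cent [ 0.4763 -0.3388  0.083 ] len 0.08838685711468568 dir 89.42004820355702
plate ends [[ 0.4174 -0.3064]
 [ 0.4141 -0.4299]
 [ 0.4778 -0.2766]
 [ 0.4769 -0.405 ]] 0.12358314726698291 0.12840325523751317
canister/block [[ 0.4015 -0.4982]
 [ 0.5092 -0.501 ]] [[ 0.4258 -0.5708]
 [ 0.51   -0.5783]]
```

Run:
```python
from h import *
go([.4763,-.340,.120],-0.6)
```

```text
t 5.4 tcp [ 0.4574 -0.373   0.3195] ang -5.26 -> shift [0.0342 0.0166 0.1995] yaw -0.0813 q6 -0.7634471065098332
```

Call:
{"op": "move_arm", "data": {
  "plan": [
    {"x": 0.034, "y": 0.0165, "z": 0.02, "yaw": -0.081, "fingers": 0.55},
    {"x": 0.034, "y": 0.0165, "z": 0.065, "yaw": -0.081, "fingers": 0.55},
    {"x": 0.034, "y": 0.0165, "z": 0.11, "yaw": -0.081, "fingers": 0.55},
    {"x": 0.034, "y": 0.0165, "z": 0.155, "yaw": -0.081, "fingers": 0.55},
    {"x": 0.034, "y": 0.0165, "z": 0.2, "yaw": -0.081, "fingers": 0.55}
  ]
}}

```text
time: 5.9
eef_pos: [0.4775, -0.3344, 0.1203]
tcp_rot: [0.709, 0.705, 0.0, -0.001]
contact_force: [0.5, -1.0, 0.9]
opening: 0.451
finger_force: 0.0
```

Run:
```python
from h import *
ctrl.read_camera("wrist");ctrl.read_camera("wrist")
im=ctrl.read_camera("wrist");cv2.imwrite("pics/w4.png",im[:,:,::-1])
st=ctrl.get_state();C=cam("wrist",st)
go([.4763,-.340,.058],-0.6)
for c,ar,r in blobs(im,"orange")[:3]: print(c,ar,r,ray(c,.083,C)[0])
```

```text
t 6.05 tcp [ 0.4757 -0.3332  0.1185] ang -0.29 -> shift [-0.0072  0.0011  0.0605] yaw 0.0055 q6 -0.7809054825882848
[260.1752 230.4226] 2312 ((260.2738342285156, 231.01058959960938), (16.38202476501465, 142.1647491455078), 0.784824550151825) [ 0.4788 -0.3405  0.083 ]
```

View pics/w4.png

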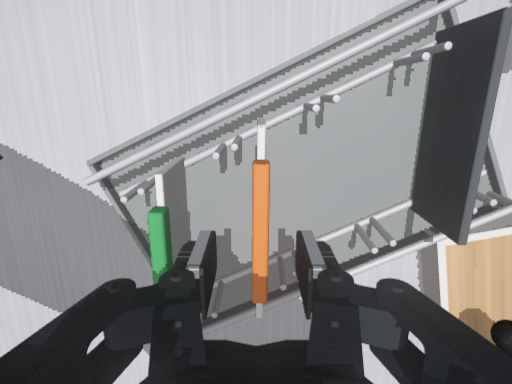

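Centred over the orange bead at (260,231), clear of the wires. Descend, grip and lift straight up.

Call:
{"op": "move_arm", "data": {
  "plan": [
    {"x": -0.007, "y": 0.002, "z": 0.02, "yaw": 0.005, "fingers": 0.55},
    {"x": -0.007, "y": 0.002, "z": 0.045, "yaw": 0.005, "fingers": 0.55},
    {"x": -0.007, "y": 0.002, "z": 0.06, "yaw": 0.005, "fingers": 0.55},
    {"x": -0.007, "y": 0.002, "z": 0.06, "yaw": 0.005, "fingers": 0.6},
    {"x": -0.007, "y": 0.002, "z": 0.06, "yaw": 0.005, "fingers": 0.95}
  ],
  "force": 40
}}

```text
time: 6.55
eef_pos: [0.4805, -0.3441, 0.0642]
tcp_rot: [0.711, 0.703, 0.0, 0.001]
contact_force: [0.1, 0.6, -0.3]
opening: 0.244
finger_force: 0.0
```

Call:
{"op": "move_arm", "data": {
  "plan": [
    {"x": 0, "y": 0, "z": 0, "yaw": 0, "fingers": 0.95},
    {"x": 0, "y": 0, "z": 0, "yaw": 0, "fingers": 0.95},
    {"x": 0, "y": 0, "z": 0, "yaw": 0, "fingers": 0.95},
    {"x": 0, "y": 0, "z": 0, "yaw": 0, "fingers": 0.95}
  ]
}}

```text
time: 6.95
eef_pos: [0.4806, -0.3446, 0.0647]
tcp_rot: [0.711, 0.703, -0.0, 0.001]
contact_force: [-0.4, 2.0, 6.7]
opening: 0.107
finger_force: 40.2
```

Call:
{"op": "move_arm", "data": {
  "plan": [
    {"x": 0, "y": 0, "z": -0.015, "yaw": 0, "fingers": 0.95},
    {"x": 0, "y": 0, "z": -0.04, "yaw": 0, "fingers": 0.95},
    {"x": 0, "y": 0, "z": -0.075, "yaw": 0, "fingers": 0.95},
    {"x": 0, "y": 0, "z": -0.11, "yaw": 0, "fingers": 0.95},
    {"x": 0, "y": 0, "z": -0.145, "yaw": 0, "fingers": 0.95}
  ]
}}

```text
time: 7.45
eef_pos: [0.4796, -0.3435, 0.2096]
tcp_rot: [0.711, 0.703, 0.0, 0.0]
contact_force: [0.5, -1.0, -1.2]
opening: 0.107
finger_force: 39.7
```

Run:
```python
from h import *
for i in range(4): ctrl.read_camera("wrist")
im=ctrl.read_camera("wrist");cv2.imwrite("pics/w5.png",im[:,:,::-1])
st=ctrl.get_state();K,T=C=cam("wrist",st);print(st["contact_force"],st["opening"],st["finger_force"])
m=ctrl.camera_model("wrist");Tt=(K,np.array(m["tool_from_camera"]))
for c,ar,r in blobs(im,"orange")[:3]:
    bx=cv2.boxPoints(r);print(c,ar,r,bx)
print([ (x,proj([x,0,-.012],Tt)) for x in (-.065,-.045,-.03,.03,.045,.065)])
go([.5047,.0973,.22],84.8)
```

```text
[ 0.0062  0.0882 -1.5611] 0.10600588124739735 39.772160545689985
[255.6525 252.0182] 4713 ((255.5, 247.5), (193.0, 35.0), 90.0) [[238. 151.]
 [273. 151.]
 [273. 344.]
 [238. 344.]]
[(-0.065, array([[254.3355, 372.1052]])), (-0.045, array([[254.2909, 340.0026]])), (-0.03, array([[254.2552, 314.3698]])), (0.03, array([[254.0906, 195.8718]])), (0.045, array([[254.0428, 161.4857]])), (0.065, array([[253.9741, 112.0447]]))]
t 7.7 tcp [ 0.4793 -0.3433  0.207 ] ang -0.63 -> shift [ 0.4408  0.0205 -0.0127] yaw -1.4911 q6 -0.7825476575788808
```

View pics/w5.png

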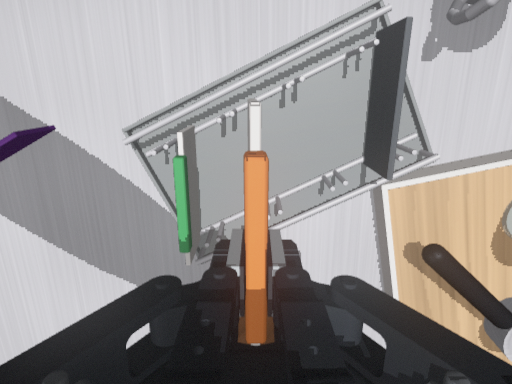

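Orange is held, with the bead from row 151 and the plate end at row 100. I'll work out where the plate sits along the tool.

Run:
```python
from h import *
from scipy.optimize import brentq
m=ctrl.camera_model("wrist");Tt=(np.array(m["intrinsics"]),np.array(m["tool_from_camera"]))
for z in (-.018,-.0215,-.025):
    print(z,"bead top end x",brentq(lambda x:proj([x,0,z],Tt)[0,1]-151,-.1,.12),"lower",brentq(lambda x:proj([x,0,z],Tt)[0,1]-344,-.1,.12),"plate end x",brentq(lambda x:proj([x,0,z+.014],Tt)[0,1]-100,-.1,.12))
```

```text
-0.018 bead top end x 0.05047894387210093 lower -0.04189241743351467 plate end x 0.06939828959242217
-0.0215 bead top end x 0.05111417897028029 lower -0.038671227817792586 plate end x 0.06949324112021067
-0.025 bead top end x 0.05174941406845964 lower -0.03545003820206891 plate end x 0.06958819264811657
```

Call:
{"op": "move_arm", "data": {
  "plan": [
    {"x": 0.044, "y": 0.005, "z": 0, "yaw": -0.149, "fingers": 0.95},
    {"x": 0.088, "y": 0.01, "z": 0, "yaw": -0.298, "fingers": 0.95},
    {"x": 0.132, "y": 0.015, "z": 0, "yaw": -0.447, "fingers": 0.95},
    {"x": 0.176, "y": 0.02, "z": 0, "yaw": -0.596, "fingers": 0.95},
    {"x": 0.22, "y": 0.025, "z": 0, "yaw": -0.745, "fingers": 0.95}
  ]
}}

```text
time: 8.2
eef_pos: [0.5058, -0.1218, 0.2049]
tcp_rot: [0.404, 0.915, 0.0, -0.002]
contact_force: [0.6, 0.7, -0.4]
opening: 0.107
finger_force: 39.8
```

Run:
```python
from h import *
go([.5097,.0968,.205],84.8)
```

```text
t 8.2 tcp [ 0.5058 -0.1218  0.2049] ang 42.37 -> shift [0.1588 0.1502 0.0004] yaw -0.7405 q6 -1.1711474761257354
```

Call:
{"op": "move_arm", "data": {
  "plan": [
    {"x": 0.032, "y": 0.03, "z": 0, "yaw": -0.148, "fingers": 0.95},
    {"x": 0.064, "y": 0.06, "z": 0, "yaw": -0.296, "fingers": 0.95},
    {"x": 0.096, "y": 0.09, "z": 0, "yaw": -0.444, "fingers": 0.95},
    {"x": 0.128, "y": 0.12, "z": 0, "yaw": -0.592, "fingers": 0.95},
    {"x": 0.159, "y": 0.15, "z": 0, "yaw": -0.741, "fingers": 0.95}
  ]
}}

```text
time: 8.7
eef_pos: [0.5103, 0.0964, 0.205]
tcp_rot: [0.045, 0.999, -0.0, -0.002]
contact_force: [1.7, -0.6, -1.7]
opening: 0.11
finger_force: 39.8
```

Run:
```python
from h import *
for i in range(5): ctrl.read_camera("wrist")
im=ctrl.read_camera("wrist");cv2.imwrite("pics/w6.png",cv2.resize(im[:,:,::-1],(800,600)))
np.save("st6.npy",ctrl.get_state(),allow_pickle=True)
go([.5097,.0968,.12],84.8)
```

```text
t 9.0 tcp [0.5113 0.0938 0.2061] ang 84.43 -> shift [0.0017 0.0029 0.0861] yaw -0.0064 q6 -1.4871208231379183
```

View pics/w6.png

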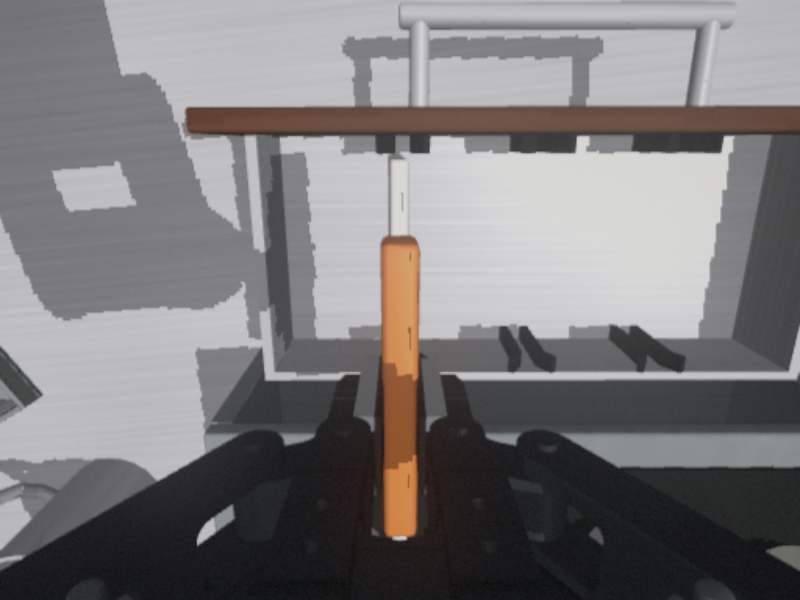

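Over slot 1. Its front ribs are at columns 386 and 420 (gap centre about 403, row 145), the other front rib pairs at about 543 and 678, and the bar posts at 420 and 707. I'll refine the slot position from this view.

Run:
```python
from h import *
st=np.load("st6.npy",allow_pickle=True).item();C=cam("wrist",st);f=512/800
m=np.array([.3883,.1862]);a=np.radians(-5.2);u=np.array([np.cos(a),np.sin(a)]);v=np.array([-u[1],u[0]])
def loc(n,p,z):
    w=ray(np.array(p,float)*f,z,C)[:,:2];print(n,w,np.c_[(w-m)@u,(w-m)@v])
print(st["eef_pos"],yaw(st))
loc("post axes",[(419,14),(709,14)],.078)
for z in (.045,.070): loc("rib gaps front %g"%z,[(403,152),(543,152),(678,152)],z)
im=cv2.cvtColor(cv2.imread("pics/w6.png"),cv2.COLOR_BGR2GRAY)
print(im[148,370:440:2])
loc("rib gaps back low/top",[(529,335),(525,368),(648,335),(657,365)],.06)
loc("panel inner edge",[(300,133),(700,133)],.098)
loc("backwall outer top",[(280,376),(700,374)],.069)
```

```text
[0.5113 0.0938 0.2061] 84.43382706091154
post axes [[0.3813 0.1162]
 [0.3949 0.2555]] [[-0.0006 -0.0703]
 [ 0.0003  0.0697]]
rib gaps front 0.045 [[0.445  0.1026]
 [0.4529 0.1837]
 [0.4606 0.2619]] [[ 0.0641 -0.0781]
 [ 0.0646  0.0034]
 [ 0.0651  0.0819]]
rib gaps front 0.07 [[0.4446 0.1025]
 [0.4519 0.1769]
 [0.4588 0.2487]] [[ 0.0637 -0.0783]
 [ 0.0641 -0.0035]
 [ 0.0646  0.0686]]
[135 136 129  85  62  60  61  60  61  60  61  62  63 131 136 136 136 138
 138 137  76  59  59  60  60  60  60  66  67  67 195 209 210 211 210]
rib gaps back low/top [[0.5602 0.1693]
 [0.5821 0.1663]
 [0.5672 0.2421]
 [0.5881 0.2485]] [[ 0.1727 -0.0013]
 [ 0.1948 -0.0023]
 [ 0.1731  0.0719]
 [ 0.1933  0.0802]]
panel inner edge [[0.4307 0.0544]
 [0.4491 0.2438]] [[ 0.0542 -0.1274]
 [ 0.0554  0.0629]]
backwall outer top [[0.5686 0.0152]
 [0.592  0.2703]] [[ 0.195  -0.154 ]
 [ 0.1953  0.1022]]
```

Call:
{"op": "move_arm", "data": {
  "plan": [
    {"x": 0.0025, "y": 0.0025, "z": 0.02, "yaw": -0.003, "fingers": 0.95},
    {"x": 0.0025, "y": 0.0025, "z": 0.05, "yaw": -0.003, "fingers": 0.95},
    {"x": 0.0025, "y": 0.0025, "z": 0.07, "yaw": -0.003, "fingers": 0.95},
    {"x": 0.0025, "y": 0.0025, "z": 0.07, "yaw": -0.003, "fingers": 0.95}
  ]
}}

```text
time: 9.4
eef_pos: [0.507, 0.0957, 0.1336]
tcp_rot: [0.048, 0.999, -0.0, -0.004]
contact_force: [-0.3, 0.8, -1.1]
opening: 0.109
finger_force: 39.9
```

Run:
```python
from h import *
for i in range(4):
    ctrl.read_camera("side");s=ctrl.get_state();print(s["eef_pos"],yaw(s),s["contact_force"],np.abs(s["dq"]).max())
im=ctrl.read_camera("wrist");cv2.imwrite("pics/w7.png",cv2.resize(im[:,:,::-1],(800,600)))
go([.5094,.0964,.0655],84.6)
```

```text
[0.5085 0.0959 0.1357] 84.53058633833565 [0.2313 0.2733 0.0178] 0.0500563213855503
[0.5098 0.0961 0.1374] 84.55392968684733 [ 1.0877 -0.4179  0.1349] 0.03231264959819761
[0.5105 0.0964 0.1385] 84.58104169460024 [ 1.14    0.4122 -0.7365] 0.018856957679892657
[0.5109 0.0966 0.1391] 84.6031799427039 [ 0.1456 -0.7565 -0.6031] 0.007841295675160554
t 9.65 tcp [0.511  0.0968 0.1392] ang 84.63 -> shift [ 0.0017 -0.0005  0.0737] yaw 0.0005 q6 -1.4850846486820766
```

View pics/w7.png

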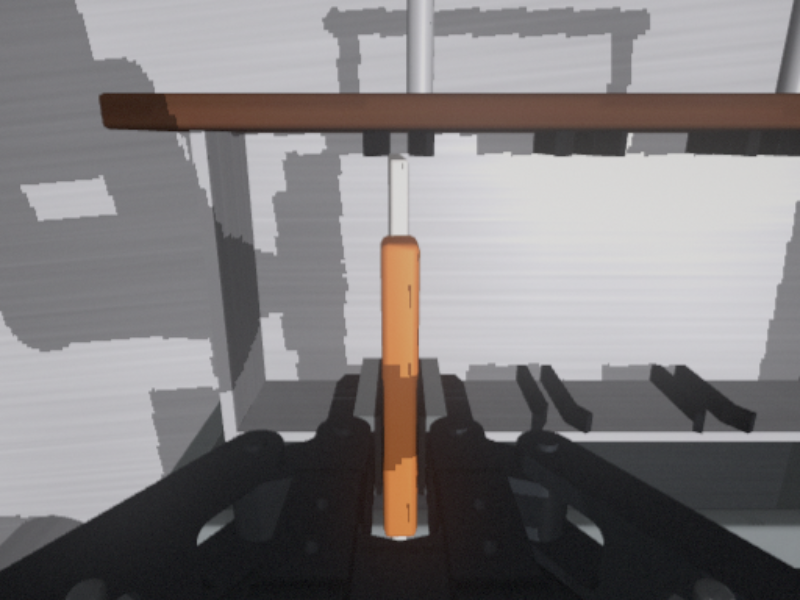

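The plate tip (399) sits in the rib gap (390–410). Lower it.

Call:
{"op": "move_arm", "data": {
  "plan": [
    {"x": 0.0015, "y": -0.0005, "z": 0.015, "yaw": 0, "fingers": 0.95},
    {"x": 0.0015, "y": -0.0005, "z": 0.03, "yaw": 0, "fingers": 0.95},
    {"x": 0.0015, "y": -0.0005, "z": 0.042, "yaw": 0, "fingers": 0.95},
    {"x": 0.0015, "y": -0.0005, "z": 0.054, "yaw": 0, "fingers": 0.95},
    {"x": 0.0015, "y": -0.0005, "z": 0.06, "yaw": 0, "fingers": 0.95}
  ]
}}

```text
time: 10.15
eef_pos: [0.5154, 0.0964, 0.0856]
tcp_rot: [0.046, 0.999, -0.0, 0.008]
contact_force: [-3.0, -2.1, 36.4]
opening: 0.107
finger_force: 50.2
```

Call:
{"op": "move_arm", "data": {
  "plan": [
    {"x": 0, "y": 0, "z": 0.004, "yaw": 0, "fingers": 0.95},
    {"x": 0, "y": 0, "z": 0.008, "yaw": 0, "fingers": 0.95},
    {"x": 0, "y": 0, "z": 0.012, "yaw": 0, "fingers": 0.95},
    {"x": 0, "y": 0, "z": 0.014, "yaw": 0, "fingers": 0.95},
    {"x": 0, "y": 0, "z": 0.014, "yaw": 0, "fingers": 0.95}
  ]
}}

```text
time: 10.65
eef_pos: [0.5198, 0.0963, 0.0836]
tcp_rot: [0.046, 0.999, -0.001, 0.01]
contact_force: [-24.1, -3.7, 73.5]
opening: 0.102
finger_force: 57.4
```

Blocked early with 73 N up. Back off upward and look.

Call:
{"op": "move_arm", "data": {
  "plan": [
    {"x": 0, "y": 0, "z": -0.02, "yaw": 0, "fingers": 0.95},
    {"x": 0, "y": 0, "z": -0.04, "yaw": 0, "fingers": 0.95},
    {"x": 0, "y": 0, "z": -0.06, "yaw": 0, "fingers": 0.95},
    {"x": 0, "y": 0, "z": -0.08, "yaw": 0, "fingers": 0.95},
    {"x": 0, "y": 0, "z": -0.08, "yaw": 0, "fingers": 0.95}
  ]
}}

```text
time: 11.15
eef_pos: [0.5105, 0.0969, 0.1474]
tcp_rot: [0.046, 0.999, 0.0, 0.004]
contact_force: [1.8, -0.8, 1.0]
opening: 0.106
finger_force: 46.2
```

Run:
```python
from h import *
for i in range(5): ctrl.read_camera("side")
im=ctrl.read_camera("wrist");sd=ctrl.read_camera("side");tp=ctrl.read_camera("top")
s=ctrl.get_state();print(s["eef_pos"],yaw(s),s["contact_force"],s["tcp_rot"],s["opening"])
p=proj([[.51,.1,.08]],cam("side"))[0];print(p);c=p.astype(int)
pt=proj([[.51,.13,.08]],cam("top"))[0].astype(int)
def crop(a,c): 
    y0=max(0,c[1]-60);x0=max(0,c[0]-50);return cv2.resize(a[y0:y0+120,x0:x0+100],(300,360),interpolation=cv2.INTER_CUBIC)
cv2.imwrite("pics/w8.png",np.hstack([cv2.resize(im,(480,360)),crop(sd,c)])[:,:,::-1])
for c,ar,r in blobs(im,"orange")[:1]: print(c,ar,cv2.boxPoints(r))
```

```text
[0.5084 0.0968 0.1432] 84.67802722846835 [ 0.3582 -0.7382  0.8422] [ 0.0464  0.9989 -0.      0.    ] 0.10542959775877617
[279.5448 192.8644]
[255.7111 250.9767] 4258 [[244.     153.    ]
 [267.     153.    ]
 [267.     345.9999]
 [244.     345.9999]]
```

View pics/w8.png

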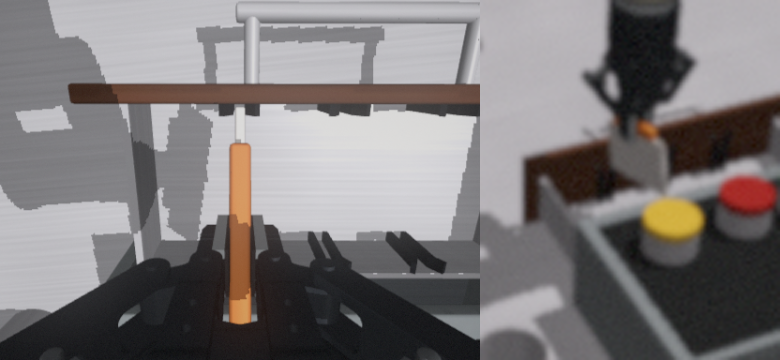

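The view shows the drawer front nearer than before (panel edge at row 103), so the drawer slid in a bit. The bead's front end also looks narrower, so the plate may have pitched in the grip. I'll compare bead widths against the earlier level-grip picture, and measure the drawer.

Run:
```python
from h import *
im=ctrl.read_camera("wrist");cv2.imwrite("pics/w9.png",im[:,:,::-1])
st=ctrl.get_state();C=cam("wrist",st);print(st["eef_pos"],st["contact_force"])
def prof(im):
    h=cv2.cvtColor(im,cv2.COLOR_RGB2HSV);m=cv2.inRange(h,(5,120,40),(20,255,255));out={}
    for r in range(150,350,10):
        c=np.flatnonzero(m[r,225:290])+225
        if len(c): out[r]=(int(c.min()),int(c.max()))
    return out
a=prof(cv2.imread("pics/w5.png")[:,:,::-1].copy());b=prof(im)
w7=cv2.resize(cv2.imread("pics/w7.png"),(512,384))[:,:,::-1].copy();c=prof(w7)
for r in a: print(r,a.get(r),c.get(r),b.get(r))
g=cv2.cvtColor(im,cv2.COLOR_RGB2GRAY)
print("col 250-262 rows 95-160",g[90:160:3,254])
print("col 400",g[60:150:3,400])
print("row 10",g[3:40:2,330], [ (i,v) for i,v in enumerate(g[45,200:512:3])][:0])
```

```text
[0.5083 0.0969 0.1433] [-0.1572 -0.4143 -0.4364]
160 (244, 267) (245, 267) (246, 266)
170 (244, 267) (245, 267) (246, 266)
180 (244, 267) (245, 267) (246, 266)
190 (244, 267) (245, 267) (246, 266)
200 (245, 267) (245, 267) (245, 266)
210 (245, 267) (245, 266) (245, 266)
220 (245, 267) (245, 266) (245, 266)
230 (244, 267) (245, 267) (245, 267)
240 (244, 267) (245, 267) (245, 267)
250 (245, 266) (245, 266) (245, 266)
260 (245, 266) (245, 266) (245, 266)
270 (245, 266) (245, 266) (245, 266)
280 (245, 266) (245, 266) (245, 267)
290 (245, 266) (245, 266) (245, 267)
300 (245, 267) (245, 267) (245, 267)
310 (245, 267) (245, 266) (244, 267)
320 (239, 272) (245, 266) (244, 267)
330 (239, 273) (246, 266) (244, 267)
340 (238, 273) (247, 265) (245, 267)
col 250-262 rows 95-160 [ 79  90  91  92  91  89  89 120 175 217 218 218 218 218 218 218 218 219
 218 219 164 126 163 164]
col 400 [189 189 190 195 192 193 193 193 189 190  79  88  91  93  94  93  88 120
 135 134 217 218 217 218 218 219 219 218 219 218]
row 10 [169 186 191 193 197 193 184 169 152 131 113 174 193 161 131 129 127 129
 131] []
```

Run:
```python
from h import *
im=cv2.imread("pics/w9.png")[:,:,::-1].copy();st=ctrl.get_state();C=cam("wrist",st)
m=np.array([.3883,.1862]);a=np.radians(-5.4);u=np.array([np.cos(a),np.sin(a)]);v=np.array([-u[1],u[0]])
def loc(n,p,z):
    w=ray(np.array(p,float),z,C)[:,:2];print(n,np.c_[(w-m)@u,(w-m)@v])
g=cv2.cvtColor(im,cv2.COLOR_RGB2GRAY).astype(int)
tc=(np.array(st["eef_pos"])[:2]-m);print("TCP uv",tc@u,tc@v)
for col in (140,200,330,400,480):
    d=np.diff(g[60:150,col]);i=np.argsort(-abs(d))[:4];print(col,sorted([(int(k)+60,int(d[k])) for k in i]))
loc("panel inner",[(200,111),(400,111),(480,111)],.098)
loc("panel outer",[(200,90),(400,90)],.098)
loc("bar",[(330,12)],.078)
print("ribs row 116",[ (c,g[117,c]) for c in range(225,290,2)])
print("ribs row 120",[ (c,g[120,c]) for c in range(225,290,2)])
for col in (300,420,470):
    d=np.diff(g[230:330,col]);i=np.argsort(-abs(d))[:5];print("back",col,sorted([(int(k)+230,int(d[k])) for k in i]))
# top camera: drawer panel, compare with top2
tp=ctrl.read_camera("top");cv2.imwrite("pics/top9.png",tp[:,:,::-1]);t2=cv2.imread("pics/top2.png")
Ct=cam("top");q=proj([[*(m+.0*u+.03*v),.078]],Ct)[0];print(q)
for nm,t in(("t2",t2),("t9",tp)):
    gg=cv2.cvtColor(t,cv2.COLOR_BGR2GRAY);c=int(q[0]);print(nm,gg[int(q[1])-30:int(q[1])+15,c])
```

```text
TCP uv 0.12792117733562855 -0.07765257335586612
140 [(87, -21), (88, -58), (89, -46), (110, 30)]
200 [(87, -16), (88, -56), (89, -49), (110, 38)]
330 [(88, -48), (89, -65), (110, 36), (116, 62)]
400 [(88, -46), (89, -67), (110, 38), (118, 64)]
480 [(88, -48), (89, -64), (120, 33), (121, 102)]
panel inner [[ 0.0669 -0.1091]
 [ 0.0667  0.0048]
 [ 0.0666  0.0504]]
panel outer [[ 0.0554 -0.1086]
 [ 0.0552  0.0033]]
bar [[ 0.0119 -0.0344]]
ribs row 116 [(225, np.int64(182)), (227, np.int64(201)), (229, np.int64(135)), (231, np.int64(134)), (233, np.int64(87)), (235, np.int64(58)), (237, np.int64(62)), (239, np.int64(60)), (241, np.int64(60)), (243, np.int64(60)), (245, np.int64(61)), (247, np.int64(62)), (249, np.int64(77)), (251, np.int64(176)), (253, np.int64(217)), (255, np.int64(218)), (257, np.int64(217)), (259, np.int64(218)), (261, np.int64(124)), (263, np.int64(61)), (265, np.int64(59)), (267, np.int64(63)), (269, np.int64(63)), (271, np.int64(64)), (273, np.int64(72)), (275, np.int64(71)), (277, np.int64(198)), (279, np.int64(208)), (281, np.int64(208)), (283, np.int64(209)), (28
[... 689 characters left out ...]
nt64(205)), (283, np.int64(206)), (285, np.int64(206)), (287, np.int64(206)), (289, np.int64(208))]
back 300 [(247, -28), (248, -30), (255, -20), (256, -17), (259, -12)]
back 420 [(245, -26), (246, -31), (248, -32), (249, -38), (296, -33)]
back 470 [(255, -42), (256, -50), (276, -32), (291, 54), (296, -30)]
[186.468 230.893]
t2 [100  97  98  96  92  93  91  88  91  83  86  83  78  76  75  73  71  68
  62  31 220 229 217 216 219 215 218 223 201 147 204 247 208 149 214 212
 218 218 212 211 215 216 214 211 210]
t9 [ 84  85  87  92  98 105 106 114  94  96  88  66 132 128 113 150 195 203
 203 201 198 224 224 229 151 196 247 221 147 209 218 215 213 213 216 214
 218 220 216 212 221 219 220 218 220]
```

```bash
cat > pose.py <<'E'
from h import *
from scipy.optimize import least_squares
M=ctrl.camera_model("wrist");Tt=(np.array(M["intrinsics"]),np.array(M["tool_from_camera"]))
def fit(tip,bf,bb,wf,wb):
    # plate in tool frame: centre x0, bead-top z0, pitch th (nose, +x end, down). rows of tip/bead front/bead back, bead widths near both
    def pt(p,x,up,y=0): # along plate x, height below bead top
        x0,z0,th=p;return [x0+x*np.cos(th)-up*np.sin(th),y,z0+x*np.sin(th)+up*np.cos(th)]
    def f(p):
        P=proj([pt(p,.065,.014),pt(p,.045,0),pt(p,-.045,0),pt(p,.035,0,.005),pt(p,.035,0,-.005),pt(p,-.03,0,.005),pt(p,-.03,0,-.005)],Tt)
        return [P[0,1]-tip,P[1,1]-bf,P[2,1]-bb,2*(abs(P[3,0]-P[4,0])-wf),2*(abs(P[5,0]-P[6,0])-wb)]
    r=least_squares(f,[.005,-.02,0]);print("x0,z0,pitch deg",r.x[:2],np.degrees(r.x[2]),"res",r.fun)
E
python3 - <<'E'
from pose import *
fit(100,151,344,23,22);fit(113,153,346,20.7,23.3)
E
```

```text
x0,z0,pitch deg [ 0.0041 -0.0166] 4.4315279159829775 res [ 1.1078 -0.7419 -0.3339  2.3763 -0.1524]
x0,z0,pitch deg [ 0.002  -0.0093] 14.99103692293782 res [ 0.8225 -1.1067  0.3593  2.3774 -3.3771]
```

The plate pitched about 10° nose-down in the grip and the drawer slid in 12 mm. To mend it, I'll:
1. Stand the plate level on free counter and regrip it at mid-bead.
2. Use its front end to bring the drawer back to the stop, which also registers it fore and aft.
3. Lower it into the slot again.

Call:
{"op": "move_arm", "data": {
  "plan": [
    {"x": 0, "y": -0.01, "z": -0.03, "yaw": 0, "fingers": 0.95},
    {"x": 0, "y": -0.05, "z": -0.05, "yaw": 0, "fingers": 0.95},
    {"x": 0, "y": -0.1, "z": -0.05, "yaw": 0, "fingers": 0.95},
    {"x": 0, "y": -0.15, "z": -0.04, "yaw": 0, "fingers": 0.95},
    {"x": 0, "y": -0.2, "z": -0.02, "yaw": 0, "fingers": 0.95}
  ]
}}

```text
time: 12.15
eef_pos: [0.4907, -0.0999, 0.1667]
tcp_rot: [0.046, 0.999, -0.001, 0.002]
contact_force: [0.7, -0.7, -2.0]
opening: 0.104
finger_force: 46.3
```

Call:
{"op": "move_arm", "data": {
  "plan": [
    {"x": 0, "y": 0, "z": 0.03, "yaw": 0, "fingers": 0.95},
    {"x": 0, "y": 0, "z": 0.055, "yaw": 0, "fingers": 0.95},
    {"x": 0, "y": 0, "z": 0.075, "yaw": 0, "fingers": 0.95},
    {"x": 0, "y": 0, "z": 0.085, "yaw": 0, "fingers": 0.95},
    {"x": 0, "y": 0, "z": 0.09, "yaw": 0, "fingers": 0.95}
  ],
  "force": 20
}}

```text
time: 12.65
eef_pos: [0.4893, -0.0974, 0.074]
tcp_rot: [0.046, 0.999, 0.0, -0.001]
contact_force: [-0.4, -0.3, -1.0]
opening: 0.103
finger_force: 46.2
```

Call:
{"op": "move_arm", "data": {
  "plan": [
    {"x": 0, "y": 0, "z": 0.004, "yaw": 0, "fingers": 0.95},
    {"x": 0, "y": 0, "z": 0.008, "yaw": 0, "fingers": 0.95},
    {"x": 0, "y": 0, "z": 0.011, "yaw": 0, "fingers": 0.95},
    {"x": 0, "y": 0, "z": 0.014, "yaw": 0, "fingers": 0.95},
    {"x": 0, "y": 0, "z": 0.014, "yaw": 0, "fingers": 0.95}
  ],
  "force": 20
}}

```text
time: 13.15
eef_pos: [0.4942, -0.0989, 0.0655]
tcp_rot: [0.047, 0.999, -0.001, 0.004]
contact_force: [0.9, 1.6, 9.4]
opening: 0.106
finger_force: 47.8
```

Run:
```python
from pose import *
for i in range(3):im=ctrl.read_camera("wrist")
cv2.imwrite("pics/w10.png",im[:,:,::-1]);s=ctrl.get_state();print(s["eef_pos"],s["contact_force"],s["finger_force"],s["opening"])
h=cv2.cvtColor(im,cv2.COLOR_RGB2HSV);m=cv2.inRange(h,(5,120,40),(20,255,255))
for r in (160,175,185,300,320,335):
    c=np.flatnonzero(m[r,235:277])+235;print(r,c.min(),c.max())
rows=np.flatnonzero(m[:,255]);print(rows.min(),rows.max());print(cv2.cvtColor(im,cv2.COLOR_RGB2GRAY)[90:160:2,255])
```

```text
[ 0.4941 -0.0989  0.0655] [2.7343 0.2697 9.0304] 47.788074016571045 0.10586084575239076
160 245 267
175 245 267
185 245 267
300 245 267
320 245 267
335 245 266
153 345
[204 204 204 202 202 204 204 206 206 203 203 209 227 227 227 226 226 227
 227 226 227 227 227 227 227 227 227 227 222 225 198 132 155 171 173]
```

Call:
{"op": "move_arm", "data": {
  "plan": [
    {"x": 0, "y": 0, "z": -0.002, "yaw": 0, "fingers": 0.83},
    {"x": 0, "y": 0, "z": -0.002, "yaw": 0, "fingers": 0.83},
    {"x": 0, "y": 0, "z": 0.006, "yaw": 0, "fingers": 0.83},
    {"x": 0, "y": 0, "z": 0.012, "yaw": 0, "fingers": 0.83},
    {"x": 0, "y": 0, "z": 0.016, "yaw": 0, "fingers": 0.83}
  ]
}}

```text
time: 13.8
eef_pos: [0.4891, -0.0974, 0.0437]
tcp_rot: [0.046, 0.999, 0.0, -0.001]
contact_force: [0.0, -0.0, 0.0]
opening: 0.168
finger_force: 0.0
```

Run:
```python
from h import *
for i in range(6):im=ctrl.read_camera("wrist")
cv2.imwrite("pics/w11.png",im[:,:,::-1])
s=ctrl.get_state();print(s["eef_pos"],s["contact_force"],s["finger_force"],s["opening"])
for c,ar,r in blobs(im,"orange")[:2]: print(c,ar,cv2.boxPoints(r))
```

```text
[ 0.4902 -0.0978  0.0453] [0.2843 0.2838 0.3012] 0.0 0.17088801689300992
[252.7083 282.2612] 2856 [[240. 221.]
 [264. 221.]
 [264. 345.]
 [240. 345.]]
```

Run:
```python
from h import *
for n in ("w10","w11"):
    im=cv2.imread(f"pics/{n}.png")[:,:,::-1].copy();h=cv2.cvtColor(im,cv2.COLOR_RGB2HSV);m=cv2.inRange(h,(3,80,30),(22,255,255));g=cv2.cvtColor(im,cv2.COLOR_RGB2GRAY)
    print(n)
    for r in range(90,384,14):
        c=np.flatnonzero(m[r]);print(r,(c.min(),c.max(),len(c)) if len(c) else None, ''.join(' .:-=+*#%@'[min(9,int(x)//26)] for x in g[r,180:330:3]))
```

```text
w10
90 None ##################################################
104 None ##############################%##%################
118 None ###########++++++++######%%#######################
132 None #######+++++++++++++++++#%%#######################
146 None #######+++++++++++++++++#%%#######################
160 (np.int64(245), np.int64(267), 23) #######++++++++++++++++******+###################%
174 (np.int64(245), np.int64(267), 23) #*####+++++++++++++++++******+####################
188 (np.int64(245), np.int64(267), 23) +++++++++++++++++++++++******=####################
202 (np.int64(245), np.int64(267), 23) +++++++++++++++++++++++******+####################
216 (np.int64(244), np.int64(267), 24) +++++++++++++++++++++++******+##%#%###%###########
230 (np.int64(244), np.int64(268), 25) ####++++++++++++++-==:+******=====###############%
244 (np.int64(244), np.int64(267), 24) ####++++++++:....----.=======::===-::::#%%###%%###
258 (np.int64(245), np.int64(267), 23) ######*++++.....----:.-======:.=-==:::::*#########
272 (np.int64(245), np.int64(267), 23) ######++-..........=:.-======::+....::
[... 1414 characters left out ...]
.....----...-=====--#*..-----::::-#######
272 (np.int64(240), np.int64(264), 25) ######..........:=...-=====-:##...=.........:=####
286 (np.int64(241), np.int64(264), 24) ....................=-=====-:##................:..
300 (np.int64(242), np.int64(264), 23) ....................+--=-==--##+..................
314 (np.int64(242), np.int64(264), 23) ...................-==+--+=++###.-................
328 (np.int64(242), np.int64(264), 23) .................=====++***++#####................
342 (np.int64(243), np.int64(264), 22) ..................:=+=++*+*+=#*+-.................
356 None ........ ..................................... . .
370 None .       ..  . ......................... .. .. ...
```

Run:
```python
from h import *
im=cv2.imread("pics/w11.png")[:,:,::-1];sd=ctrl.read_camera("side")
p=proj([[.49,-.1,.05]],cam("side"))[0].astype(int);print(p)
c=sd[p[1]-50:p[1]+60,p[0]-60:p[0]+70]
b=sd[100:290,150:420]
cv2.imwrite("pics/w12.png",np.vstack([np.hstack([cv2.resize(im[:,80:430],(400,439)),cv2.resize(c,(400,439),interpolation=cv2.INTER_CUBIC)])])[:,:,::-1])
```

```text
[224 214]
```

View pics/w12.png

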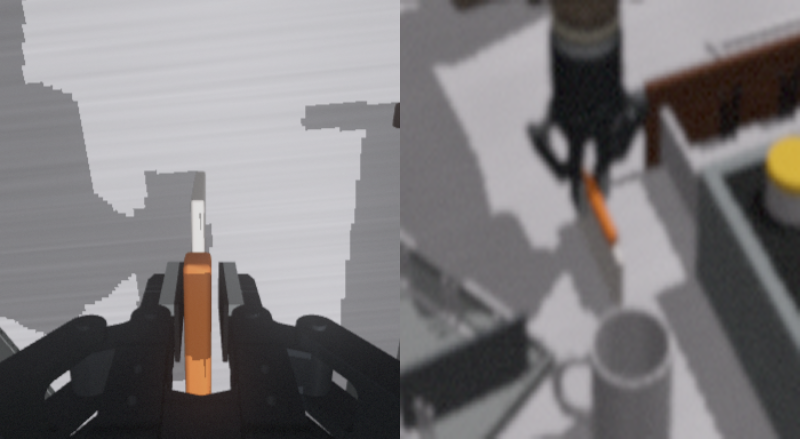

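The plate stands between the fingers but has shifted back along the tool (bead front at row 221, plate tip at about row 180). Compute its centre, then regrip there.

Run:
```python
from pose import *
from scipy.optimize import brentq
g=cv2.cvtColor(cv2.imread("pics/w11.png"),cv2.COLOR_BGR2GRAY);print(g[150:226:2,252])
for r,z,o in((221,-.0267,.045),(182,-.0127,.065),(188,-.0127,.065),(150,.0453,.065)):
    print(r,brentq(lambda x:proj([x,0,z],Tt)[0,1]-r,-.1,.12)-o)
im=ctrl.read_camera("top");cv2.imwrite("pics/top12.png",im[:,:,::-1])
for c,ar,r in blobs(im,"orange",amin=8):
    w=ray(c,.07,cam("top"))[0]
    if .4<w[0]<.65 and -.2<w[1]<0: print(c,ar,r,w)
sd=ctrl.read_camera("side");C=cam("side")
for c,ar,r in blobs(sd,"orange",amin=8):
    w=ray(c,.065,C)[0]
    if .4<w[0]<.65 and -.2<w[1]<0: print("side",c,ar,r,w)
print(proj([[.49+.045*k,-.098-.004*k,.065] for k in(-1,0,1)],C))
```

```text
[127 126 125 125 125 126 126 125 124 124 125 126 137 211 223 222 221 222
 222 222 221 222 222 222 221 221 221 222 222 222 222 221 221 221 221 180
  87  89]
221 -0.021327635786638845
182 -0.029522874992200708
188 -0.03215663241183063
150 -0.026318035438996995
side [228.0909 214.9091] 66 ((228.30001831054688, 215.10003662109375), (19.230182647705078, 4.0249223709106445), 63.43495178222656) [ 0.5136 -0.0979  0.065 ]
[[219.8711 202.6396]
 [224.7896 210.7245]
 [229.9666 219.2344]]
```

Call:
{"op": "move_arm", "data": {
  "plan": [
    {"x": -0.008, "y": 0, "z": 0, "yaw": 0, "fingers": 0.8},
    {"x": -0.016, "y": 0, "z": 0, "yaw": 0, "fingers": 0.8},
    {"x": -0.0235, "y": 0, "z": 0, "yaw": 0, "fingers": 0.8},
    {"x": -0.0235, "y": 0, "z": 0, "yaw": 0, "fingers": 0.8},
    {"x": -0.0235, "y": 0, "z": 0, "yaw": 0, "fingers": 0.8}
  ]
}}

```text
time: 14.75
eef_pos: [0.5137, -0.0999, 0.0452]
tcp_rot: [0.046, 0.999, 0.0, -0.0]
contact_force: [0.8, -0.4, -0.1]
opening: 0.198
finger_force: 0.0
```

```bash
cat > bead.py <<'E'
from pose import *
from scipy.optimize import brentq
def bead(z=-.0267,name=None,hue=((3,80,30),(22,255,255))):
    im=ctrl.read_camera("wrist")
    if name: cv2.imwrite(f"pics/{name}.png",im[:,:,::-1])
    s=ctrl.get_state();h=cv2.cvtColor(im,cv2.COLOR_RGB2HSV);m=cv2.inRange(h,*hue);m[:,:235]=0;m[:,277:]=0
    r=np.flatnonzero(m[:,250:260].sum(1)>1500);b=r.min()
    w=lambda q:(m[q]>0).sum()
    x=brentq(lambda x:proj([x,0,z],Tt)[0,1]-b,-.15,.15)-.045
    print("bead rows",b,r.max(),"widths",w(b+12),w(b+25),w(310),w(325),"plate centre tool x",round(x,4),"force",s["contact_force"],"tcp",s["eef_pos"],"ang",round(yaw(s),2),"open",round(s["opening"],3),round(s["finger_force"],1),"tcprot",s["tcp_rot"])
E
python3 -c "
from bead import *
bead()
sd=ctrl.read_camera('side');C=cam('side')
for c,ar,r in blobs(sd,'orange',amin=8):
    w=ray(c,.065,C)[0]
    if .4<w[0]<.65 and -.2<w[1]<0: print('side',c,ar,r,w)
"
```

```text
bead rows 167 345 widths 26 26 23 23 plate centre tool x 0.0002 force [ 0.4337 -0.3455  0.5986] tcp [ 0.5134 -0.0998  0.0451] ang 84.69 open 0.202 0.0 tcprot [ 0.0463  0.9989  0.0001 -0.0003]
side [229.6923 217.6538] 52 ((229.50003051757812, 217.00003051757812), (14.758047103881836, 4.4721360206604), 63.43495178222656) [ 0.5279 -0.0993  0.065 ]
```

Call:
{"op": "move_arm", "data": {
  "plan": [
    {"x": 0, "y": 0, "z": 0, "yaw": 0, "fingers": 0.95},
    {"x": 0, "y": 0, "z": 0, "yaw": 0, "fingers": 0.95},
    {"x": 0, "y": 0, "z": 0, "yaw": 0, "fingers": 0.95},
    {"x": 0, "y": 0, "z": 0, "yaw": 0, "fingers": 0.95}
  ],
  "force": 60
}}

```text
time: 15.25
eef_pos: [0.5133, -0.0999, 0.0453]
tcp_rot: [0.046, 0.999, 0.0, -0.0]
contact_force: [-0.6, -0.5, 0.1]
opening: 0.106
finger_force: 59.4
```

```bash
python3 -c "
from bead import *
bead(name='w13')
g=cv2.cvtColor(cv2.imread('pics/w13.png'),cv2.COLOR_BGR2GRAY);print(g[90:175:2,255])
for p in (0,5,-5):
  th=np.radians(p)
  def pt(x,up,y=0): return [x*np.cos(th)-up*np.sin(th),y,-.0267+x*np.sin(th)+up*np.cos(th)]
  P=proj([pt(.065,.014),pt(.045,0),pt(-.045,0),pt(.035,0,.005),pt(.035,0,-.005),pt(-.03,0,.005),pt(-.03,0,-.005)],Tt);print(p,P[:3,1],abs(P[3,0]-P[4,0]),abs(P[5,0]-P[6,0]))
"
```

```text
bead rows 168 345 widths 26 26 24 22 plate centre tool x -0.0002 force [-1.1928  0.0847  0.2251] tcp [ 0.5133 -0.0999  0.0453] ang 84.68 open 0.107 59.4 tcprot [ 0.0464  0.9989  0.     -0.0002]
[200 200 200 202 201 203 204 203 200 169 129 130 129 126 208 224 224 224
 224 224 225 224 224 224 224 224 224 223 224 223 224 225 224 224 224 224
 224 224 224 110  97  99 117]
0 [109.8613 167.5296 362.5542] 26.390943512299486 22.898115604305787
5 [112.7325 165.6134 369.4788] 25.76637685112138 23.318477825380143
-5 [108.0834 170.5019 355.3843] 27.029225072272652 22.502916860343134
```

Plate is level and centred in the grip (bead front predicted at row 167.5, seen at 168). Carry it back over slot 1.

Call:
{"op": "move_arm", "data": {
  "plan": [
    {"x": 0, "y": 0, "z": -0.03, "yaw": 0, "fingers": 0.95},
    {"x": 0, "y": 0, "z": -0.07, "yaw": 0, "fingers": 0.95},
    {"x": 0, "y": 0, "z": -0.11, "yaw": 0, "fingers": 0.95},
    {"x": 0, "y": 0.03, "z": -0.14, "yaw": 0, "fingers": 0.95},
    {"x": 0, "y": 0.075, "z": -0.145, "yaw": 0, "fingers": 0.95}
  ]
}}

```text
time: 15.8
eef_pos: [0.5232, -0.0267, 0.1957]
tcp_rot: [0.048, 0.999, -0.001, 0.005]
contact_force: [2.2, -0.3, -0.7]
opening: 0.104
finger_force: 59.3
```

Call:
{"op": "move_arm", "data": {
  "plan": [
    {"x": 0.007, "y": 0.04, "z": 0, "yaw": 0, "fingers": 0.95},
    {"x": 0.014, "y": 0.08, "z": 0, "yaw": 0, "fingers": 0.95},
    {"x": 0.016, "y": 0.11, "z": 0, "yaw": 0, "fingers": 0.95},
    {"x": 0.016, "y": 0.12, "z": 0, "yaw": 0, "fingers": 0.95},
    {"x": 0.016, "y": 0.12, "z": 0, "yaw": 0, "fingers": 0.95}
  ]
}}

```text
time: 16.3
eef_pos: [0.5154, 0.0966, 0.19]
tcp_rot: [0.045, 0.999, -0.0, -0.0]
contact_force: [0.1, -0.2, -1.0]
opening: 0.106
finger_force: 59.3
```

```bash
python3 -c "
from bead import *
ctrl.read_camera('side');ctrl.read_camera('side')
bead(name='w14')
go([.5154,.0959,.150],84.6)
m=np.array([.3883,.1862]);a=np.radians(-5.4);u=np.array([np.cos(a),np.sin(a)]);v=np.array([-u[1],u[0]])
im=cv2.imread('pics/w14.png');g=cv2.cvtColor(im,cv2.COLOR_BGR2GRAY).astype(int)
for col in (200,330,400):
    d=np.diff(g[50:150,col]);i=np.argsort(-abs(d))[:5];print(col,sorted([(int(k)+50,int(d[k])) for k in i]))
C=cam('wrist');w=ray([[330,r] for r in range(80,120,5)],.098,C)[:,:2]-m;print(w@u)
"
```

```text
bead rows 80 351 widths 42 0 28 24 plate centre tool x 0.0308 force [ 0.8544 -0.837  -0.2484] tcp [0.5157 0.0946 0.1901] ang 84.62 open 0.105 59.3 tcprot [ 0.0469  0.9989 -0.0003 -0.0002]
t 16.45 tcp [0.5157 0.0946 0.1901] ang 84.62 -> shift [0.0004 0.0013 0.0401] yaw 0.0004 q6 -1.4886846024285514
200 [(77, -49), (78, -68), (95, 107), (115, 47), (137, 40)]
330 [(77, -40), (78, -66), (95, -13), (105, 125), (106, 24)]
400 [(77, -43), (78, -59), (95, 23), (96, 25), (104, 64)]
[0.0561 0.0594 0.0627 0.0661 0.0695 0.0729 0.0764 0.0798]
```

Call:
{"op": "move_arm", "data": {
  "plan": [
    {"x": 0, "y": 0.001, "z": 0.01, "yaw": 0, "fingers": 0.95},
    {"x": 0, "y": 0.001, "z": 0.022, "yaw": 0, "fingers": 0.95},
    {"x": 0, "y": 0.001, "z": 0.034, "yaw": 0, "fingers": 0.95},
    {"x": 0, "y": 0.001, "z": 0.04, "yaw": 0, "fingers": 0.95},
    {"x": -0.001, "y": 0.001, "z": 0.04, "yaw": 0, "fingers": 0.95}
  ]
}}

```text
time: 16.95
eef_pos: [0.5155, 0.0964, 0.1482]
tcp_rot: [0.047, 0.999, -0.0, -0.002]
contact_force: [-0.5, -1.0, -0.7]
opening: 0.106
finger_force: 59.3
```

Call:
{"op": "move_arm", "data": {
  "plan": [
    {"x": 0, "y": 0, "z": 0.006, "yaw": 0, "fingers": 0.95},
    {"x": 0, "y": 0, "z": 0.012, "yaw": 0, "fingers": 0.95},
    {"x": 0, "y": 0, "z": 0.018, "yaw": 0, "fingers": 0.95},
    {"x": 0, "y": 0, "z": 0.021, "yaw": 0, "fingers": 0.95},
    {"x": 0, "y": 0, "z": 0.021, "yaw": 0, "fingers": 0.95}
  ]
}}

```text
time: 17.45
eef_pos: [0.5165, 0.0966, 0.1286]
tcp_rot: [0.046, 0.999, -0.0, -0.0]
contact_force: [-0.2, 0.3, -1.2]
opening: 0.104
finger_force: 59.3
```

Call:
{"op": "move_arm", "data": {
  "plan": [
    {"x": 0.004, "y": 0, "z": 0, "yaw": 0, "fingers": 0.95},
    {"x": 0.008, "y": 0, "z": 0, "yaw": 0, "fingers": 0.95},
    {"x": 0.012, "y": 0, "z": 0, "yaw": 0, "fingers": 0.95},
    {"x": 0.016, "y": 0, "z": 0, "yaw": 0, "fingers": 0.95},
    {"x": 0.019, "y": 0, "z": 0, "yaw": 0, "fingers": 0.95}
  ]
}}

```text
time: 17.95
eef_pos: [0.498, 0.0984, 0.1298]
tcp_rot: [0.046, 0.999, 0.0, 0.001]
contact_force: [2.7, -1.2, -1.2]
opening: 0.105
finger_force: 59.3
```

Call:
{"op": "move_arm", "data": {
  "plan": [
    {"x": 0.001, "y": 0, "z": 0, "yaw": 0, "fingers": 0.95},
    {"x": 0.002, "y": 0, "z": 0, "yaw": 0, "fingers": 0.95},
    {"x": 0.002, "y": 0, "z": 0, "yaw": 0, "fingers": 0.95}
  ]
}}

```text
time: 18.25
eef_pos: [0.4965, 0.0985, 0.1299]
tcp_rot: [0.046, 0.999, 0.0, 0.001]
contact_force: [4.1, -0.5, -0.5]
opening: 0.111
finger_force: 59.4
```

Call:
{"op": "move_arm", "data": {
  "plan": [
    {"x": 0.002, "y": 0, "z": 0, "yaw": 0, "fingers": 0.95},
    {"x": 0.004, "y": 0, "z": 0, "yaw": 0, "fingers": 0.95},
    {"x": 0.005, "y": 0, "z": 0, "yaw": 0, "fingers": 0.95},
    {"x": 0.005, "y": 0, "z": 0, "yaw": 0, "fingers": 0.95}
  ]
}}

```text
time: 18.65
eef_pos: [0.4951, 0.0986, 0.1315]
tcp_rot: [0.046, 0.999, -0.0, 0.006]
contact_force: [9.5, -0.2, -0.5]
opening: 0.105
finger_force: 59.3
```

```bash
python3 -c "
from bead import *
bead(name='w15')
m=np.array([.3883,.1862]);a=np.radians(-5.4);u=np.array([np.cos(a),np.sin(a)]);v=np.array([-u[1],u[0]])
s=ctrl.get_state();t=np.array(s['eef_pos'])[:2]-m;print('uv',t@u,t@v)
im=cv2.imread('pics/w15.png');g=cv2.cvtColor(im,cv2.COLOR_BGR2GRAY).astype(int)
for col in (200,330,400):
    d=np.diff(g[30:150,col]);i=np.argsort(-abs(d))[:5];print(col,sorted([(int(k)+30,int(d[k])) for k in i]))
C=cam('wrist');R0=np.arange(50,120,5);w=ray([[330,r] for r in R0],.098,C)[:,:2]-m;print(np.c_[R0,w@u].T)
print('plate tip profile',g[50:150:2,255])
"
```

```text
bead rows 91 345 widths 42 0 26 24 plate centre tool x 0.0271 force [10.0446 -0.6709 -1.1361] tcp [0.4952 0.0986 0.1315] ang 84.67 open 0.103 59.3 tcprot [0.0465 0.9989 0.     0.0063]
uv 0.11463613984953129 -0.07714121326635943
200 [(87, -49), (88, -86), (89, 14), (112, 41), (113, 13)]
330 [(39, 45), (87, -41), (88, -71), (112, 32), (118, 60)]
400 [(87, -26), (88, -34), (124, 51), (125, 75), (126, 18)]
[[ 50.      55.      60.      65.      70.      75.      80.      85.
   90.      95.     100.     105.     110.     115.    ]
 [  0.0232   0.0255   0.0279   0.0302   0.0326   0.0351   0.0375   0.04
    0.0425   0.045    0.0475   0.0501   0.0526   0.0552]]
plate tip profile [195 194 192 195 195 194 196 196 195 194 196 196 198 196 192 192 193 198
 193 146  75  83  86  89  92  92  90  91  89  90  85 106 118 119 194 219
 219 218 220 220 219 219 219 220 219 220 219 220 220 220]
```

At the stop (10 N). Contact shows the plate sits 4 mm further back in the grip than the camera said, which explains the first jam: its back end landed on the back wall. Retreat to centre it and lower slowly.

Call:
{"op": "move_arm", "data": {
  "plan": [
    {"x": -0.004, "y": -0.0005, "z": 0, "yaw": 0, "fingers": 0.95},
    {"x": -0.008, "y": -0.0005, "z": 0, "yaw": 0, "fingers": 0.95},
    {"x": -0.0085, "y": -0.0005, "z": 0, "yaw": 0, "fingers": 0.95},
    {"x": -0.0085, "y": -0.0005, "z": 0.004, "yaw": 0, "fingers": 0.95},
    {"x": -0.0085, "y": -0.0005, "z": 0.008, "yaw": 0, "fingers": 0.95}
  ]
}}

```text
time: 19.2
eef_pos: [0.4983, 0.0978, 0.1204]
tcp_rot: [0.046, 0.999, -0.0, -0.001]
contact_force: [-0.1, 0.9, -0.8]
opening: 0.104
finger_force: 59.3
```

```bash
cat > uv.py <<'E'
from h import *
m=np.array([.3883,.1862]);a=np.radians(-5.4);u=np.array([np.cos(a),np.sin(a)]);v=np.array([-u[1],u[0]])
def uv():
    s=ctrl.get_state();t=np.array(s['eef_pos'])[:2]-m;print('t',round(s['time'],2),'uv',t@u,t@v,'z',s['eef_pos'][2],'ang',round(yaw(s),2),'F',s['contact_force'],'op',round(s['opening'],3),'ff',round(s['finger_force'],1))
def world(U,V): return m+U*u+V*v
E
python3 -c "
from uv import *
for i in range(3): ctrl.read_camera('side')
uv()"
```

```text
t 19.35 uv 0.11783425262255165 -0.07767618472826833 z 0.12035607049323065 ang 84.69 F [ 0.4034  0.6411 -1.2313] op 0.107 ff 59.3
```

Good (u 0.1178 against a target of 0.1186). Lower.

Call:
{"op": "move_arm", "data": {
  "plan": [
    {"x": -0.0005, "y": 0, "z": 0.006, "yaw": 0, "fingers": 0.95},
    {"x": -0.0005, "y": 0, "z": 0.012, "yaw": 0, "fingers": 0.95},
    {"x": -0.0005, "y": 0, "z": 0.018, "yaw": 0, "fingers": 0.95},
    {"x": -0.0005, "y": 0, "z": 0.024, "yaw": 0, "fingers": 0.95},
    {"x": -0.0005, "y": 0, "z": 0.03, "yaw": 0, "fingers": 0.95}
  ]
}}

```text
time: 19.85
eef_pos: [0.4996, 0.0977, 0.0906]
tcp_rot: [0.046, 0.999, -0.0, -0.0]
contact_force: [-0.1, 0.4, 0.0]
opening: 0.103
finger_force: 59.3
```

Call:
{"op": "move_arm", "data": {
  "plan": [
    {"x": 0, "y": 0, "z": 0.008, "yaw": 0, "fingers": 0.95},
    {"x": 0, "y": 0, "z": 0.016, "yaw": 0, "fingers": 0.95},
    {"x": 0, "y": 0, "z": 0.024, "yaw": 0, "fingers": 0.95},
    {"x": 0, "y": 0, "z": 0.029, "yaw": 0, "fingers": 0.95},
    {"x": 0, "y": 0, "z": 0.032, "yaw": 0, "fingers": 0.95}
  ]
}}

```text
time: 20.35
eef_pos: [0.4996, 0.0977, 0.0592]
tcp_rot: [0.046, 0.999, -0.0, -0.001]
contact_force: [-2.7, -1.0, 11.9]
opening: 0.101
finger_force: 61.0
```

Home on the floor (TCP z 0.0592, predicted 0.0593). Release and rise, then go back for green.

Call:
{"op": "move_arm", "data": {
  "plan": [
    {"x": 0, "y": 0, "z": -0.001, "yaw": 0, "fingers": 0.75},
    {"x": 0, "y": 0, "z": -0.001, "yaw": 0, "fingers": 0.75},
    {"x": 0, "y": 0, "z": -0.01, "yaw": 0, "fingers": 0.75},
    {"x": 0, "y": 0, "z": -0.05, "yaw": 0, "fingers": 0.75},
    {"x": 0, "y": 0, "z": -0.1, "yaw": 0, "fingers": 0.7}
  ]
}}

```text
time: 20.85
eef_pos: [0.4978, 0.0977, 0.1586]
tcp_rot: [0.046, 0.999, -0.0, -0.003]
contact_force: [2.2, -0.2, 1.3]
opening: 0.299
finger_force: 0.0
```

Call:
{"op": "move_arm", "data": {
  "plan": [
    {"x": 0, "y": 0, "z": -0.04, "yaw": 0, "fingers": 0.6},
    {"x": 0, "y": -0.02, "z": -0.08, "yaw": 0.1, "fingers": 0.6},
    {"x": 0, "y": -0.06, "z": -0.1, "yaw": 0.24, "fingers": 0.6},
    {"x": 0, "y": -0.105, "z": -0.1, "yaw": 0.38, "fingers": 0.6},
    {"x": 0, "y": -0.15, "z": -0.1, "yaw": 0.52, "fingers": 0.6}
  ]
}}

```text
time: 21.35
eef_pos: [0.4861, -0.053, 0.2619]
tcp_rot: [0.304, 0.953, 0.0, 0.002]
contact_force: [1.1, 0.5, -0.2]
opening: 0.397
finger_force: 0.0
```

```bash
python3 -c "
from uv import *
uv();go([.415,-.400,.30],-1.5)
im=ctrl.read_camera('top');cv2.imwrite('pics/top15.png',im[:,:,::-1]);C=cam('top')
for c,ar,r in blobs(im,'orange',amin=20):
    w=ray(c,.086,C)[0]
    if .4<w[0]<.6 and -.1<w[1]<.3:
        t=w[:2]-m;print(c,ar,r,w,t@u,t@v)
"
```

```text
t 21.35 uv 0.1198335934467783 -0.22890711229471192 z 0.2618826256814122 ang 54.63 F [ 1.1374  0.517  -0.2268] op 0.397 ff 0.0
t 21.35 tcp [ 0.4861 -0.053   0.2619] ang 54.63 -> shift [-0.1431 -0.3241 -0.0379] yaw 0.9797 q6 -1.269991788531198
[230.1964 187.8571] 112 ((230.16848754882812, 187.9754638671875), (3.4350335597991943, 32.28193283081055), 4.236394882202148) [0.5019 0.0979 0.086 ] 0.12142816005922906 -0.07720813153738508
[249.8776 216.4898] 49 ((248.0, 216.5), (3.0, 22.0), 90.0) [0.4245 0.0475 0.086 ] 0.04904944929553207 -0.13470781601888646
```

Call:
{"op": "move_arm", "data": {
  "plan": [
    {"x": -0.016, "y": -0.035, "z": 0, "yaw": 0.14, "fingers": 0.55},
    {"x": -0.032, "y": -0.07, "z": 0, "yaw": 0.28, "fingers": 0.55},
    {"x": -0.048, "y": -0.105, "z": 0, "yaw": 0.42, "fingers": 0.55},
    {"x": -0.064, "y": -0.14, "z": 0, "yaw": 0.56, "fingers": 0.55},
    {"x": -0.08, "y": -0.175, "z": 0, "yaw": 0.7, "fingers": 0.55}
  ]
}}

```text
time: 21.9
eef_pos: [0.4502, -0.2421, 0.2602]
tcp_rot: [0.612, 0.791, 0.0, 0.001]
contact_force: [-0.4, 0.1, 1.1]
opening: 0.448
finger_force: 0.0
```

```bash
python3 -c "
from uv import *
go([.415,-.370,.17],-0.8)"
```

```text
t 21.9 tcp [ 0.4502 -0.2421  0.2602] ang 14.48 -> shift [-0.1149 -0.0661  0.0902] yaw 0.2667 q6 -0.9449588103437505
```

Call:
{"op": "move_arm", "data": {
  "plan": [
    {"x": -0.038, "y": -0.022, "z": 0, "yaw": 0.13, "fingers": 0.55},
    {"x": -0.076, "y": -0.044, "z": 0, "yaw": 0.26, "fingers": 0.55},
    {"x": -0.115, "y": -0.066, "z": 0.02, "yaw": 0.267, "fingers": 0.55},
    {"x": -0.115, "y": -0.066, "z": 0.06, "yaw": 0.267, "fingers": 0.55},
    {"x": -0.115, "y": -0.066, "z": 0.09, "yaw": 0.267, "fingers": 0.55}
  ]
}}

```text
time: 22.4
eef_pos: [0.4154, -0.37, 0.1683]
tcp_rot: [0.711, 0.703, 0.0, 0.0]
contact_force: [0.8, 0.3, 0.3]
opening: 0.449
finger_force: 0.0
```

```bash
python3 -c "
from pose import *
for i in range(5): im=ctrl.read_camera('wrist')
cv2.imwrite('pics/w16.png',im[:,:,::-1]);s=ctrl.get_state();C=cam('wrist',s)
for smin in (120,):
  for c,ar,r in blobs(im,'green',smin=smin,vmin=40)[:3]:
    b=cv2.boxPoints(r);q=np.argsort(b[:,1]);t=b[q[:2]].mean(0);e=b[q[2:]].mean(0);w=ray([t,e],.083,C);d=w[0]-w[1];print(c,ar,r,w,np.linalg.norm(d),np.degrees(np.arctan2(d[1],d[0])),w.mean(0))
go([.415,-.367,.06],-0.8)
"
```

```text
[253.6309 236.9597] 149 ((253.0, 234.0), (24.0, 10.0), 90.0) [[ 0.4156 -0.394   0.083 ]
 [ 0.4154 -0.4146  0.083 ]] 0.020558430192099044 89.39383704854464 [ 0.4155 -0.4043  0.083 ]
t 22.65 tcp [ 0.417  -0.3694  0.1714] ang -0.47 -> shift [ 0.0027 -0.0023  0.1114] yaw 0.0057 q6 -0.8988010013605902
```

```bash
python3 -c "
from pose import *
im=cv2.imread('pics/w16.png')[:,:,::-1].copy();s=ctrl.get_state();C=cam('wrist',s)
h=cv2.cvtColor(im,cv2.COLOR_RGB2HSV);print([tuple(int(q) for q in h[r,253]) for r in range(80,300,12)])
m=cv2.inRange(h,(50,110,40),(95,255,255));m[:,:230]=0;m[:,280:]=0
n,l,st,ce=cv2.connectedComponentsWithStats(m);i=1+np.argmax(st[1:,4]);print(st[i],ce[i])
r=cv2.minAreaRect(np.argwhere(l==i)[:,::-1].astype(np.float32));b=cv2.boxPoints(r);q=np.argsort(b[:,1]);t=b[q[:2]].mean(0);e=b[q[2:]].mean(0);w=ray([t,e],.083,C);d=w[0]-w[1];print(r,w,np.linalg.norm(d),np.degrees(np.arctan2(d[1],d[0])),w.mean(0))
g=cv2.cvtColor(im,cv2.COLOR_RGB2GRAY);print(g[60:160:2,253])
"
```

```text
[(135, 2, 219), (105, 7, 141), (15, 2, 221), (15, 2, 228), (30, 1, 228), (68, 114, 183), (69, 113, 182), (68, 118, 181), (68, 117, 181), (68, 116, 181), (68, 115, 180), (68, 117, 178), (69, 120, 177), (68, 120, 177), (60, 5, 214), (15, 6, 160), (128, 7, 143), (128, 7, 142), (120, 7, 143)]
[ 247  133   13  114 1357] [252.7214 188.1385]
((253.0, 189.5), (113.0, 12.0), 90.0) [[ 0.4163 -0.3255  0.083 ]
 [ 0.4154 -0.4146  0.083 ]] 0.0891277647637693 89.39383704854468 [ 0.4159 -0.37    0.083 ]
[203 202 178 168 151  90 113 158 174 182 218 211 172 153 172 170 139 111
 112 111 110 146 220 228 227 228 228 227 227 228 228 227 228 228 228 228
  94 138 150 152 152 151 151 152 152 150 151 151 152 150]
```

Call:
{"op": "move_arm", "data": {
  "plan": [
    {"x": 0, "y": -0.001, "z": 0.03, "yaw": 0.002, "fingers": 0.55},
    {"x": 0, "y": -0.001, "z": 0.06, "yaw": 0.002, "fingers": 0.55},
    {"x": 0, "y": -0.001, "z": 0.09, "yaw": 0.002, "fingers": 0.55},
    {"x": 0, "y": -0.001, "z": 0.112, "yaw": 0.002, "fingers": 0.55},
    {"x": 0, "y": -0.001, "z": 0.113, "yaw": 0.002, "fingers": 0.55}
  ]
}}

```text
time: 23.15
eef_pos: [0.415, -0.368, 0.0557]
tcp_rot: [0.711, 0.704, 0.0, -0.001]
contact_force: [0.3, 0.3, 0.5]
opening: 0.451
finger_force: 0.0
```

```bash
python3 -c "
from uv import *
for i in range(5): ctrl.read_camera('side')
go([.4159,-.370,.0573],-0.6)"
```

```text
t 23.4 tcp [ 0.4165 -0.3704  0.0591] ang -0.61 -> shift [ 0.0004 -0.0006  0.0018] yaw -0.0002 q6 -0.8981328410709193
```

Call:
{"op": "move_arm", "data": {
  "plan": [
    {"x": 0, "y": 0, "z": 0.0015, "yaw": 0, "fingers": 0.95},
    {"x": 0, "y": 0, "z": 0.0015, "yaw": 0, "fingers": 0.95},
    {"x": 0, "y": 0, "z": 0.0015, "yaw": 0, "fingers": 0.95},
    {"x": 0, "y": 0, "z": 0.0015, "yaw": 0, "fingers": 0.95},
    {"x": 0, "y": 0, "z": 0.0015, "yaw": 0, "fingers": 0.95}
  ],
  "force": 60
}}

```text
time: 23.9
eef_pos: [0.4155, -0.3694, 0.0558]
tcp_rot: [0.711, 0.703, -0.0, 0.001]
contact_force: [-1.3, 1.5, 5.6]
opening: 0.104
finger_force: 59.6
```

Call:
{"op": "move_arm", "data": {
  "plan": [
    {"x": 0, "y": 0, "z": 0, "yaw": 0, "fingers": 0.95},
    {"x": 0, "y": 0, "z": -0.01, "yaw": 0, "fingers": 0.95},
    {"x": 0, "y": 0, "z": -0.03, "yaw": 0, "fingers": 0.95},
    {"x": 0, "y": 0, "z": -0.06, "yaw": 0, "fingers": 0.95},
    {"x": 0, "y": 0, "z": -0.1, "yaw": 0, "fingers": 0.95}
  ]
}}

```text
time: 24.4
eef_pos: [0.4139, -0.3672, 0.1534]
tcp_rot: [0.711, 0.703, 0.0, -0.003]
contact_force: [-0.2, 0.0, -0.5]
opening: 0.102
finger_force: 58.7
```

Call:
{"op": "move_arm", "data": {
  "plan": [
    {"x": 0, "y": 0, "z": -0.04, "yaw": 0, "fingers": 0.95},
    {"x": 0, "y": 0, "z": -0.065, "yaw": 0, "fingers": 0.95},
    {"x": 0, "y": 0, "z": -0.065, "yaw": 0, "fingers": 0.95}
  ]
}}

```text
time: 24.7
eef_pos: [0.4167, -0.3707, 0.225]
tcp_rot: [0.711, 0.703, -0.0, 0.005]
contact_force: [0.6, -0.6, -1.1]
opening: 0.107
finger_force: 58.7
```

```bash
python3 -c "
from bead import *
ctrl.read_camera('side')
bead(name='w17',hue=((50,110,40),(95,255,255)))
p=world=None
from uv import *
T=world(.1355,.078);print(T);go([*T,.205],84.6)"
```

```text
bead rows 172 345 widths 25 25 22 22 plate centre tool x -0.0008 force [-0.2632  0.564  -0.8056] tcp [ 0.4149 -0.3686  0.2194] ang -0.63 open 0.105 58.7 tcprot [ 0.711   0.7032  0.     -0.0001]
[0.5305 0.2511]
t 24.8 tcp [ 0.4149 -0.3686  0.2194] ang -0.63 -> shift [0.6209 0.1088 0.0145] yaw -1.4875 q6 -0.8981700694922207
```

Call:
{"op": "move_arm", "data": {
  "plan": [
    {"x": 0.04, "y": 0.007, "z": 0, "yaw": -0.12, "fingers": 0.95},
    {"x": 0.085, "y": 0.014, "z": 0, "yaw": -0.24, "fingers": 0.95},
    {"x": 0.13, "y": 0.021, "z": 0, "yaw": -0.36, "fingers": 0.95},
    {"x": 0.175, "y": 0.028, "z": 0, "yaw": -0.48, "fingers": 0.95},
    {"x": 0.22, "y": 0.035, "z": 0, "yaw": -0.6, "fingers": 0.95}
  ]
}}

```text
time: 25.3
eef_pos: [0.4511, -0.1468, 0.2167]
tcp_rot: [0.47, 0.883, 0.0, -0.003]
contact_force: [1.1, -0.5, -1.1]
opening: 0.105
finger_force: 58.7
```

```bash
python3 -c "
from uv import *
go([*world(.122,.078),.215],84.6)"
```

```text
t 25.3 tcp [ 0.4511 -0.1468  0.2167] ang 33.99 -> shift [0.2941 0.2779 0.0025] yaw -0.8833 q6 -1.1223345514535679
```

Call:
{"op": "move_arm", "data": {
  "plan": [
    {"x": 0.03, "y": 0.028, "z": 0, "yaw": -0.12, "fingers": 0.95},
    {"x": 0.06, "y": 0.056, "z": 0, "yaw": -0.24, "fingers": 0.95},
    {"x": 0.09, "y": 0.084, "z": 0, "yaw": -0.36, "fingers": 0.95},
    {"x": 0.12, "y": 0.112, "z": 0, "yaw": -0.48, "fingers": 0.95},
    {"x": 0.15, "y": 0.141, "z": 0, "yaw": -0.6, "fingers": 0.95}
  ]
}}

```text
time: 25.8
eef_pos: [0.4848, 0.0556, 0.2167]
tcp_rot: [0.187, 0.982, -0.0, -0.003]
contact_force: [0.6, -1.2, -1.7]
opening: 0.106
finger_force: 58.7
```

```bash
python3 -c "
from uv import *
go([*world(.122,.078),.215],84.6)"
```

```text
t 25.8 tcp [0.4848 0.0556 0.2167] ang 68.4 -> shift [0.0424 0.1948 0.0017] yaw -0.2827 q6 -1.2878471904051088
```

Call:
{"op": "move_arm", "data": {
  "plan": [
    {"x": 0.01, "y": 0.045, "z": 0, "yaw": -0.08, "fingers": 0.95},
    {"x": 0.02, "y": 0.09, "z": 0, "yaw": -0.16, "fingers": 0.95},
    {"x": 0.03, "y": 0.135, "z": 0, "yaw": -0.24, "fingers": 0.95},
    {"x": 0.042, "y": 0.175, "z": 0, "yaw": -0.283, "fingers": 0.95},
    {"x": 0.042, "y": 0.195, "z": 0, "yaw": -0.283, "fingers": 0.95}
  ]
}}

```text
time: 26.3
eef_pos: [0.518, 0.2533, 0.2162]
tcp_rot: [0.047, 0.999, -0.0, -0.003]
contact_force: [0.0, -0.9, -0.5]
opening: 0.104
finger_force: 58.7
```

```bash
python3 -c "
from bead import *
from uv import *
for i in range(6): im=ctrl.read_camera('wrist')
bead(name='w18',hue=((50,110,40),(95,255,255)))
uv();go([*world(.122,.078),.126],84.6)
g=cv2.cvtColor(im,cv2.COLOR_RGB2GRAY).astype(int)
for col in (150,330,400):
    d=np.diff(g[30:150,col]);i=np.argsort(-abs(d))[:5];print(col,sorted([(int(k)+30,int(d[k])) for k in i]))
C=cam('wrist');R0=np.arange(70,120,5);w=ray([[330,r] for r in R0],.098,C)[:,:2]-m;print(np.c_[R0,w@u].T)
for r in (88,92,96,100): print(r,g[r,215:300:2])
"
```

```text
bead rows 216 345 widths 18 24 23 23 plate centre tool x -0.0192 force [-0.4846  0.1257 -0.6197] tcp [0.5196 0.2491 0.2187] ang 84.25 open 0.106 58.7 tcprot [ 0.0501  0.9987 -0.0004 -0.001 ]
t 26.65 uv 0.12480641352762159 0.07500501432223929 z 0.2187011848591438 ang 84.25 F [-0.4846  0.1257 -0.6197] op 0.106 ff 58.7
t 26.65 tcp [0.5196 0.2491 0.2187] ang 84.25 -> shift [0.0027 0.0031 0.0927] yaw -0.006 q6 -1.1992645904588435
150 [(32, 61), (46, 49), (78, -43), (79, -73), (104, 47)]
330 [(77, -43), (78, -66), (92, -7), (93, 26), (94, 26)]
400 [(93, -33), (94, -34), (123, 9), (126, 34), (127, 16)]
[[ 70.      75.      80.      85.      90.      95.     100.     105.
  110.     115.    ]
 [  0.0375   0.0411   0.0448   0.0485   0.0523   0.056    0.0598   0.0637
    0.0675   0.0715]]
88 [105 103 103 103 104 104 104 100  98 102 103 101 101 103 102 103 103 102
 103 104 103 104 102 106 105 103 106 106 104 106 106 106 107 107 107 107
 106 107 107 105 106 105 106]
92 [ 99 100 102 100 101 102 100 100 104 100 102 100 101 101 105 102 103 102
 102 103 104 105 105 104 103 106 106 104 104 106 107 106 108 107 108 107
 106 107 104 105 104 103 103]
96 [213 214 215 197 147 147 149 149 148 149 150 147 150 150  70  72  72  73
  73  73 151 152 152 152  87  72  73  72  74  81 187 227 227 228 228 229
 230 212 227 230 231 231 231]
100 [217 219 219 185 151 149 152 150 152 151 152 152 152 153  72  70  74  74
  75  76 153 154 155 153  89  72  74  75  77  82 187 228 229 229 229 229
 229 230 230 231 231 231 231]
```

Call:
{"op": "move_arm", "data": {
  "plan": [
    {"x": 0.0027, "y": 0.003, "z": 0.02, "yaw": -0.006, "fingers": 0.95},
    {"x": 0.0027, "y": 0.003, "z": 0.04, "yaw": -0.006, "fingers": 0.95},
    {"x": 0.0027, "y": 0.003, "z": 0.055, "yaw": -0.006, "fingers": 0.95},
    {"x": 0.0027, "y": 0.003, "z": 0.06, "yaw": -0.006, "fingers": 0.95},
    {"x": 0.0027, "y": 0.003, "z": 0.06, "yaw": -0.006, "fingers": 0.95}
  ]
}}

```text
time: 27.15
eef_pos: [0.5174, 0.253, 0.1589]
tcp_rot: [0.047, 0.999, -0.0, -0.001]
contact_force: [-0.1, -0.0, -0.7]
opening: 0.104
finger_force: 58.7
```

```bash
python3 -c "
from uv import *
for i in range(4): im=ctrl.read_camera('wrist')
uv();go([*world(.122,.078),.126],84.6)
h=cv2.cvtColor(im,cv2.COLOR_RGB2HSV);print([(r,tuple(int(q) for q in h[r,255])) for r in range(80,240,8)])
cv2.imwrite('pics/w19.png',im[:,:,::-1])"
```

```text
t 27.35 uv 0.123354621433247 0.07955284027982791 z 0.16111245523042514 ang 84.67 F [ 0.4787 -0.7106 -0.3591] op 0.105 ff 58.7
t 27.35 tcp [0.5186 0.2538 0.1611] ang 84.67 -> shift [ 0.0014 -0.0016  0.0351] yaw 0.0013 q6 -1.1983671642682887
[(80, (7, 88, 122)), (88, (8, 88, 125)), (96, (174, 11, 118)), (104, (135, 7, 150)), (112, (0, 4, 131)), (120, (0, 1, 232)), (128, (15, 2, 232)), (136, (15, 2, 233)), (144, (15, 2, 233)), (152, (30, 1, 232)), (160, (0, 1, 233)), (168, (70, 64, 111)), (176, (69, 99, 190)), (184, (68, 100, 191)), (192, (69, 103, 190)), (200, (69, 106, 188)), (208, (69, 107, 189)), (216, (69, 109, 187)), (224, (68, 109, 187)), (232, (69, 112, 186))]
```

Call:
{"op": "move_arm", "data": {
  "plan": [
    {"x": 0.0045, "y": -0.0015, "z": 0.01, "yaw": 0.001, "fingers": 0.95},
    {"x": 0.0045, "y": -0.0015, "z": 0.02, "yaw": 0.001, "fingers": 0.95},
    {"x": 0.0045, "y": -0.0015, "z": 0.03, "yaw": 0.001, "fingers": 0.95},
    {"x": 0.0045, "y": -0.0015, "z": 0.036, "yaw": 0.001, "fingers": 0.95},
    {"x": 0.0045, "y": -0.0015, "z": 0.038, "yaw": 0.001, "fingers": 0.95}
  ]
}}

```text
time: 27.85
eef_pos: [0.5206, 0.2528, 0.1278]
tcp_rot: [0.046, 0.999, 0.001, 0.009]
contact_force: [8.5, -1.8, 13.1]
opening: 0.101
finger_force: 63.3
```

```bash
python3 -c "
from uv import *
for i in range(5): im=ctrl.read_camera('wrist')
uv()
g=cv2.cvtColor(im,cv2.COLOR_RGB2GRAY).astype(int)
for r in (104,108,112,116,118): print(r,g[r,225:290:2])
d=np.diff(g[30:150,330]);i=np.argsort(-abs(d))[:5];print(sorted([(int(k)+30,int(d[k])) for k in i]))
C=cam('wrist');R0=np.arange(90,125,5);w=ray([[330,r] for r in R0],.098,C)[:,:2]-m;print(np.c_[R0,w@u].T)
cv2.imwrite('pics/w20.png',im[:,:,::-1])"
```

```text
t 28.1 uv 0.12537633293942158 0.07878561650547988 z 0.12797556430414728 ang 84.68 F [ 9.3903 -3.2989 13.1351] op 0.107 ff 63.3
104 [195 195 213  60  60  60  60  65  65  66  66  64 141 153 154 156 157 168
  86  67  68  70  72  72  77  79  76 222 223 222 223 223 224]
108 [210 210 211 192 187 188 192 194 203 213 213 195 143 154 156 156 157 157
 215 217 217 207 201 194 195 197 202 221 221 222 222 223 223]
112 [211 212 212 213 213 213 213 213 214 214 214 196 145 153 155 156 157 156
 212 217 217 218 219 219 219 219 220 221 221 222 221 222 223]
116 [211 211 212 212 212 212 213 212 213 213 213 178 146 154 155 156 158 157
 210 217 218 218 219 218 219 219 220 220 221 221 222 221 222]
118 [209 210 209 210 210 210 211 211 212 212 213 178 147 155 157 156 157 158
 184 216 216 217 217 218 219 219 220 220 221 221 222 222 223]
[(65, -32), (66, -60), (67, -24), (91, 38), (92, 13)]
[[ 90.      95.     100.     105.     110.     115.     120.    ]
 [  0.0533   0.0558   0.0583   0.0608   0.0633   0.0658   0.0684]]
```

The plate's front corner caught the panel's top edge during the transient. Back off up and rearward, and check the plate's pitch.

Call:
{"op": "move_arm", "data": {
  "plan": [
    {"x": -0.008, "y": 0, "z": -0.01, "yaw": 0, "fingers": 0.95},
    {"x": -0.008, "y": 0, "z": -0.03, "yaw": 0, "fingers": 0.95},
    {"x": -0.008, "y": 0, "z": -0.05, "yaw": 0, "fingers": 0.95},
    {"x": -0.008, "y": 0, "z": -0.05, "yaw": 0, "fingers": 0.95},
    {"x": -0.008, "y": 0, "z": -0.05, "yaw": 0, "fingers": 0.95}
  ]
}}

```text
time: 28.6
eef_pos: [0.5206, 0.2518, 0.1707]
tcp_rot: [0.047, 0.999, -0.0, -0.001]
contact_force: [-1.1, 0.1, -1.4]
opening: 0.1
finger_force: 61.3
```

```bash
python3 -c "
from bead import *
from uv import *
ctrl.read_camera('side');ctrl.read_camera('side')
bead(name='w21',hue=((50,85,40),(95,255,255)));uv()
for n in ('w17','w19','w21'):
    im=cv2.imread(f'pics/{n}.png');h=cv2.cvtColor(im,cv2.COLOR_BGR2HSV);k=cv2.inRange(h,(50,60,40),(95,255,255));g=cv2.cvtColor(im,cv2.COLOR_BGR2GRAY)
    print(n,[(r,int((k[r,235:277]>0).sum())) for r in (172,176,180,190,200,220,240,300,320,335)],g[80:176:3,255])
"
```

```text
bead rows 184 345 widths 26 26 23 21 plate centre tool x -0.0063 force [-0.955   0.6109 -1.6673] tcp [0.5199 0.2516 0.1697] ang 84.63 open 0.105 61.3 tcprot [ 0.0468  0.9989 -0.0005 -0.0017]
t 28.75 uv 0.12486570118143624 0.077468156147113 z 0.16965321186961835 ang 84.63 F [-0.955   0.6109 -1.6673] op 0.105 ff 61.3
w17 [(172, 25), (176, 26), (180, 26), (190, 26), (200, 26), (220, 25), (240, 26), (300, 23), (320, 23), (335, 22)] [216 156 166 165 108 106 164 170 210 141 143 146 222 222 222 222 221 222
 222 222 222 222 222 222 222 221 222 222 181  90  84 137]
w19 [(172, 25), (176, 25), (180, 25), (190, 25), (200, 25), (220, 25), (240, 26), (300, 23), (320, 24), (335, 23)] [ 98  97  99 102 105  85 149 151 147 135 135 179 231 232 232 231 231 232
 232 231 231 231 232 232 232 232 232 232 191  99 104 149]
w21 [(172, 0), (176, 24), (180, 26), (190, 28), (200, 27), (220, 26), (240, 27), (300, 23), (320, 23), (335, 22)] [100 100 100 139 155 156 156 155 157 156 158 159 157 199 229 229 229 230
 229 230 229 230 230 230 229 230 230 229 230 229 229 106]
```

Call:
{"op": "move_arm", "data": {
  "plan": [
    {"x": 0, "y": -0.03, "z": -0.02, "yaw": 0, "fingers": 0.95},
    {"x": 0, "y": -0.075, "z": -0.03, "yaw": 0, "fingers": 0.95},
    {"x": 0, "y": -0.12, "z": -0.03, "yaw": 0, "fingers": 0.95},
    {"x": 0, "y": -0.165, "z": -0.03, "yaw": 0, "fingers": 0.95},
    {"x": 0, "y": -0.21, "z": -0.03, "yaw": 0, "fingers": 0.95}
  ]
}}

```text
time: 29.25
eef_pos: [0.5004, 0.0414, 0.2007]
tcp_rot: [0.047, 0.999, 0.0, -0.001]
contact_force: [1.1, -0.8, -0.8]
opening: 0.107
finger_force: 61.3
```

Call:
{"op": "move_arm", "data": {
  "plan": [
    {"x": 0.005, "y": -0.045, "z": 0, "yaw": 0, "fingers": 0.95},
    {"x": 0.01, "y": -0.09, "z": 0, "yaw": 0, "fingers": 0.95},
    {"x": 0.015, "y": -0.135, "z": 0, "yaw": 0, "fingers": 0.95},
    {"x": 0.015, "y": -0.15, "z": 0.03, "yaw": 0, "fingers": 0.95},
    {"x": 0.015, "y": -0.15, "z": 0.07, "yaw": 0, "fingers": 0.95}
  ]
}}

```text
time: 29.75
eef_pos: [0.4737, -0.1083, 0.1327]
tcp_rot: [0.049, 0.999, -0.001, 0.003]
contact_force: [-0.2, -0.0, -1.1]
opening: 0.107
finger_force: 61.3
```

```bash
python3 -c "
from uv import *
for i in range(5): im=ctrl.read_camera('wrist')
uv();go([.5,-.1,.055],84.6)"
```

```text
t 30.0 uv 0.11160898527654478 -0.28197746053607065 z 0.13249109248555324 ang 84.66 F [-0.4531 -0.3025 -0.8024] op 0.102 ff 61.3
t 30.0 tcp [ 0.4729 -0.105   0.1325] ang 84.66 -> shift [-0.0265  0.0075  0.0775] yaw 0.001 q6 -1.906015407619502
```

Call:
{"op": "move_arm", "data": {
  "plan": [
    {"x": 0, "y": 0, "z": 0.03, "yaw": 0, "fingers": 0.95},
    {"x": 0, "y": 0, "z": 0.055, "yaw": 0, "fingers": 0.95},
    {"x": 0, "y": 0, "z": 0.07, "yaw": 0, "fingers": 0.95},
    {"x": 0, "y": 0, "z": 0.078, "yaw": 0, "fingers": 0.95},
    {"x": 0, "y": 0, "z": 0.083, "yaw": 0, "fingers": 0.95}
  ],
  "force": 25
}}

```text
time: 30.5
eef_pos: [0.4728, -0.1052, 0.0513]
tcp_rot: [0.046, 0.999, -0.0, -0.001]
contact_force: [-18.8, 2.4, 33.1]
opening: 0.107
finger_force: 66.3
```

Call:
{"op": "move_arm", "data": {
  "plan": [
    {"x": 0, "y": 0, "z": 0.003, "yaw": 0, "fingers": 0.95},
    {"x": 0, "y": 0, "z": 0.004, "yaw": 0, "fingers": 0.95},
    {"x": 0, "y": 0, "z": 0.004, "yaw": 0, "fingers": 0.95}
  ],
  "force": 25
}}

```text
time: 30.8
eef_pos: [0.4733, -0.1058, 0.0515]
tcp_rot: [0.045, 0.999, -0.0, -0.002]
contact_force: [-19.4, 4.6, 32.7]
opening: 0.105
finger_force: 66.3
```

```bash
python3 -c "
from bead import *
from uv import *
bead(name='w22',hue=((50,60,40),(95,255,255)));uv()
im=cv2.imread('pics/w22.png');g=cv2.cvtColor(im,cv2.COLOR_BGR2GRAY);print(g[80:176:3,255])
"
```

```text
bead rows 172 345 widths 27 27 23 21 plate centre tool x -0.0017 force [-19.5603   4.2651  32.8114] tcp [ 0.4733 -0.1058  0.0515] ang 84.79 open 0.106 66.3 tcprot [ 0.0454  0.999  -0.0004 -0.0017]
t 30.85 uv 0.11209662996291939 -0.28267665513742835 z 0.05152003361573948 ang 84.79 F [-19.5603   4.2651  32.8114] op 0.106 ff 66.3
[203 202 198 199 147 148 148 147 148 150 148 149 148 206 221 221 221 221
 221 221 221 221 221 222 222 221 221 220 221 221 221  93]
```

Call:
{"op": "move_arm", "data": {
  "plan": [
    {"x": 0, "y": 0, "z": -0.004, "yaw": 0, "fingers": 0.95},
    {"x": 0, "y": 0, "z": -0.006, "yaw": 0, "fingers": 0.95},
    {"x": 0, "y": 0, "z": -0.007, "yaw": 0, "fingers": 0.95},
    {"x": 0, "y": 0, "z": -0.007, "yaw": 0, "fingers": 0.95}
  ]
}}

```text
time: 31.25
eef_pos: [0.4732, -0.1054, 0.0525]
tcp_rot: [0.047, 0.999, -0.0, 0.001]
contact_force: [-0.5, -0.3, 2.9]
opening: 0.106
finger_force: 61.8
```

Call:
{"op": "move_arm", "data": {
  "plan": [
    {"x": 0, "y": 0, "z": 0, "yaw": 0, "fingers": 0.86},
    {"x": 0, "y": 0, "z": 0, "yaw": 0, "fingers": 0.86},
    {"x": 0, "y": 0, "z": 0.003, "yaw": 0, "fingers": 0.86},
    {"x": 0, "y": 0, "z": 0.006, "yaw": 0, "fingers": 0.86}
  ]
}}

```text
time: 31.65
eef_pos: [0.4723, -0.1051, 0.0453]
tcp_rot: [0.047, 0.999, 0.0, -0.0]
contact_force: [-0.1, -0.6, -1.2]
opening: 0.143
finger_force: 0.0
```

```bash
python3 -c "
from bead import *
from uv import *
for i in range(4): ctrl.read_camera('side')
bead(name='w23',hue=((50,60,40),(95,255,255)));uv()
im=cv2.imread('pics/w23.png');g=cv2.cvtColor(im,cv2.COLOR_BGR2GRAY);print(g[80:176:3,255])
"
```

```text
bead rows 142 345 widths 26 26 23 22 plate centre tool x 0.0095 force [-0.6232 -1.24    0.2908] tcp [ 0.4724 -0.1052  0.0456] ang 84.63 open 0.138 0.0 tcprot [ 0.0469  0.9989  0.0001 -0.0002]
t 31.9 uv 0.11111926155117383 -0.2821572262611483 z 0.04561726252226579 ang 84.63 F [-0.6232 -1.24    0.2908] op 0.138 ff 0.0
[202 203 200 193 212 213 214 215 216 218 218 218 220 220 219 219 219 220
 220 219 157  85 110 146 152 151 149 149 150 151 149 149]
```

Call:
{"op": "move_arm", "data": {
  "plan": [
    {"x": 0.004, "y": 0, "z": 0, "yaw": 0, "fingers": 0.86},
    {"x": 0.0075, "y": 0, "z": 0, "yaw": 0, "fingers": 0.86},
    {"x": 0.0075, "y": 0, "z": 0, "yaw": 0, "fingers": 0.86},
    {"x": 0.0075, "y": 0, "z": 0, "yaw": 0, "fingers": 0.95},
    {"x": 0.0075, "y": 0, "z": 0, "yaw": 0, "fingers": 0.95}
  ],
  "force": 80
}}

```text
time: 32.4
eef_pos: [0.465, -0.1045, 0.0459]
tcp_rot: [0.047, 0.999, -0.0, 0.0]
contact_force: [0.2, 0.5, 1.0]
opening: 0.1
finger_force: 78.0
```

Call:
{"op": "move_arm", "data": {
  "plan": [
    {"x": 0, "y": 0, "z": 0, "yaw": 0, "fingers": 0.95},
    {"x": 0, "y": 0, "z": 0, "yaw": 0, "fingers": 0.95},
    {"x": 0, "y": 0, "z": 0, "yaw": 0, "fingers": 0.95}
  ]
}}

```text
time: 32.7
eef_pos: [0.465, -0.1045, 0.0459]
tcp_rot: [0.047, 0.999, -0.0, -0.0]
contact_force: [-1.0, 0.7, 1.9]
opening: 0.104
finger_force: 78.2
```

```bash
python3 -c "
from bead import *
from uv import *
bead(name='w24',hue=((50,60,40),(95,255,255)));uv()
im=cv2.imread('pics/w24.png');g=cv2.cvtColor(im,cv2.COLOR_BGR2GRAY);print(g[80:176:3,255])
go([*world(.130,.078),.19],84.6)
"
```

```text
bead rows 161 345 widths 25 25 22 22 plate centre tool x 0.0025 force [-1.9415 -0.7359  1.4442] tcp [ 0.465  -0.1045  0.0459] ang 84.63 open 0.099 78.2 tcprot [ 0.0468  0.9989 -0.     -0.    ]
t 32.75 uv 0.10374864937146652 -0.28222574683746926 z 0.04591745505275071 ang 84.63 F [-1.9415 -0.7359  1.4442] op 0.099 ff 78.2
[200 196 198 202 200 201 200 197 127 126 192 221 221 221 221 221 221 221
 221 221 221 221 221 221 220 222 221  81  85 113 147 149]
t 32.75 tcp [ 0.465  -0.1045  0.0459] ang 84.63 -> shift [-0.0264  0.3602 -0.1441] yaw 0.0005 q6 -1.911357023019742
```

Call:
{"op": "move_arm", "data": {
  "plan": [
    {"x": 0, "y": 0, "z": -0.03, "yaw": 0, "fingers": 0.95},
    {"x": 0, "y": 0, "z": -0.07, "yaw": 0, "fingers": 0.95},
    {"x": 0, "y": 0.01, "z": -0.11, "yaw": 0, "fingers": 0.95},
    {"x": -0.005, "y": 0.04, "z": -0.14, "yaw": 0, "fingers": 0.95},
    {"x": -0.01, "y": 0.08, "z": -0.145, "yaw": 0, "fingers": 0.95}
  ]
}}

```text
time: 33.25
eef_pos: [0.4854, -0.0266, 0.1958]
tcp_rot: [0.048, 0.999, -0.001, 0.005]
contact_force: [2.2, 0.5, -0.4]
opening: 0.101
finger_force: 78.1
```

Call:
{"op": "move_arm", "data": {
  "plan": [
    {"x": 0, "y": 0.045, "z": 0, "yaw": 0, "fingers": 0.95},
    {"x": 0, "y": 0.09, "z": 0, "yaw": 0, "fingers": 0.95},
    {"x": 0, "y": 0.135, "z": 0, "yaw": 0, "fingers": 0.95},
    {"x": -0.005, "y": 0.18, "z": 0, "yaw": 0, "fingers": 0.95},
    {"x": -0.0095, "y": 0.22, "z": 0, "yaw": 0, "fingers": 0.95}
  ]
}}

```text
time: 33.75
eef_pos: [0.5123, 0.1946, 0.1904]
tcp_rot: [0.046, 0.999, 0.0, 0.0]
contact_force: [1.0, -0.0, -1.3]
opening: 0.103
finger_force: 78.1
```

Call:
{"op": "move_arm", "data": {
  "plan": [
    {"x": 0, "y": 0.03, "z": 0, "yaw": 0, "fingers": 0.95},
    {"x": 0, "y": 0.05, "z": 0.005, "yaw": 0, "fingers": 0.95},
    {"x": 0, "y": 0.06, "z": 0.01, "yaw": 0, "fingers": 0.95},
    {"x": 0, "y": 0.06, "z": 0.02, "yaw": 0, "fingers": 0.95},
    {"x": 0, "y": 0.06, "z": 0.03, "yaw": 0, "fingers": 0.95}
  ]
}}

```text
time: 34.25
eef_pos: [0.5178, 0.2514, 0.1596]
tcp_rot: [0.047, 0.999, -0.0, -0.0]
contact_force: [-0.2, -0.2, -1.4]
opening: 0.098
finger_force: 78.1
```

```bash
python3 -c "
from bead import *
from uv import *
for i in range(6): ctrl.read_camera('side')
bead(name='w25',hue=((50,60,40),(95,255,255)));uv();go([*world(.123,.078),.155],84.6)
"
```

```text
bead rows 161 345 widths 26 25 22 22 plate centre tool x 0.0025 force [-0.0748 -0.6958 -0.5869] tcp [0.5186 0.2516 0.1614] ang 84.57 open 0.098 78.1 tcprot [0.0473 0.9989 0.0002 0.0006]
t 34.6 uv 0.12357431498634455 0.07741482629844679 z 0.16142111694479588 ang 84.57 F [-0.0748 -0.6958 -0.5869] op 0.098 ff 78.1
t 34.6 tcp [0.5186 0.2516 0.1614] ang 84.57 -> shift [0.0006 0.0006 0.0064] yaw -0.0005 q6 -1.2002253687166429
```

Well aligned (u 0.1236, v 0.0774). Descend slowly.

Call:
{"op": "move_arm", "data": {
  "plan": [
    {"x": 0.0005, "y": 0.0005, "z": 0.006, "yaw": 0, "fingers": 0.95},
    {"x": 0.0005, "y": 0.0005, "z": 0.012, "yaw": 0, "fingers": 0.95},
    {"x": 0.0005, "y": 0.0005, "z": 0.018, "yaw": 0, "fingers": 0.95},
    {"x": 0.0005, "y": 0.0005, "z": 0.024, "yaw": 0, "fingers": 0.95},
    {"x": 0.0005, "y": 0.0005, "z": 0.03, "yaw": 0, "fingers": 0.95}
  ]
}}

```text
time: 35.1
eef_pos: [0.5175, 0.2526, 0.13]
tcp_rot: [0.047, 0.999, -0.0, -0.0]
contact_force: [0.4, -0.1, -1.7]
opening: 0.099
finger_force: 78.1
```

```bash
python3 -c "
from uv import *
uv()
for i in range(4): ctrl.read_camera('side')
uv()
"
```

```text
t 35.1 uv 0.12234385847673679 0.0782888382905506 z 0.12996988641565102 ang 84.63 F [ 0.3812 -0.0895 -1.652 ] op 0.099 ff 78.1
t 35.3 uv 0.12244557027997052 0.07829397153894627 z 0.13049070460881734 ang 84.63 F [ 0.0784 -0.6721 -1.0808] op 0.105 ff 78.1
```

Call:
{"op": "move_arm", "data": {
  "plan": [
    {"x": 0.001, "y": 0, "z": 0.006, "yaw": 0, "fingers": 0.95},
    {"x": 0.001, "y": 0, "z": 0.012, "yaw": 0, "fingers": 0.95},
    {"x": 0.001, "y": 0, "z": 0.018, "yaw": 0, "fingers": 0.95},
    {"x": 0.001, "y": 0, "z": 0.024, "yaw": 0, "fingers": 0.95},
    {"x": 0.001, "y": 0, "z": 0.03, "yaw": 0, "fingers": 0.95}
  ]
}}

```text
time: 35.8
eef_pos: [0.5166, 0.2527, 0.1001]
tcp_rot: [0.047, 0.999, -0.0, -0.0]
contact_force: [0.3, -0.4, -1.3]
opening: 0.102
finger_force: 78.1
```

Call:
{"op": "move_arm", "data": {
  "plan": [
    {"x": 0, "y": 0, "z": 0.006, "yaw": 0, "fingers": 0.95},
    {"x": 0, "y": 0, "z": 0.012, "yaw": 0, "fingers": 0.95},
    {"x": 0, "y": 0, "z": 0.018, "yaw": 0, "fingers": 0.95},
    {"x": 0, "y": 0, "z": 0.022, "yaw": 0, "fingers": 0.95},
    {"x": 0, "y": 0, "z": 0.026, "yaw": 0, "fingers": 0.95}
  ]
}}

```text
time: 36.3
eef_pos: [0.5167, 0.2527, 0.0744]
tcp_rot: [0.047, 0.999, -0.0, -0.0]
contact_force: [-0.1, -0.4, 0.1]
opening: 0.099
finger_force: 78.1
```

Call:
{"op": "move_arm", "data": {
  "plan": [
    {"x": 0, "y": 0, "z": 0.005, "yaw": 0, "fingers": 0.95},
    {"x": 0, "y": 0, "z": 0.009, "yaw": 0, "fingers": 0.95},
    {"x": 0, "y": 0, "z": 0.013, "yaw": 0, "fingers": 0.95},
    {"x": 0, "y": 0, "z": 0.016, "yaw": 0, "fingers": 0.95},
    {"x": 0, "y": 0, "z": 0.016, "yaw": 0, "fingers": 0.95}
  ]
}}

```text
time: 36.8
eef_pos: [0.5176, 0.2529, 0.0599]
tcp_rot: [0.047, 0.999, 0.0, 0.001]
contact_force: [-0.3, -1.1, 2.6]
opening: 0.098
finger_force: 78.6
```

Green is home as well. Release, rise, turn 90° for the tins and measure them again.

Call:
{"op": "move_arm", "data": {
  "plan": [
    {"x": 0, "y": 0, "z": -0.001, "yaw": 0, "fingers": 0.75},
    {"x": 0, "y": 0, "z": -0.001, "yaw": 0, "fingers": 0.75},
    {"x": 0, "y": 0, "z": -0.01, "yaw": 0, "fingers": 0.75},
    {"x": 0, "y": 0, "z": -0.05, "yaw": 0, "fingers": 0.75},
    {"x": 0, "y": 0, "z": -0.1, "yaw": 0, "fingers": 0.7}
  ]
}}

```text
time: 37.3
eef_pos: [0.5146, 0.2521, 0.1573]
tcp_rot: [0.047, 0.999, -0.001, -0.003]
contact_force: [0.8, -0.1, -1.1]
opening: 0.299
finger_force: 0.0
```

Call:
{"op": "move_arm", "data": {
  "plan": [
    {"x": 0, "y": -0.02, "z": -0.04, "yaw": 0.14, "fingers": 0.3},
    {"x": 0, "y": -0.05, "z": -0.08, "yaw": 0.28, "fingers": 0.1},
    {"x": 0, "y": -0.09, "z": -0.12, "yaw": 0.42, "fingers": 0.1},
    {"x": 0, "y": -0.13, "z": -0.14, "yaw": 0.56, "fingers": 0.1},
    {"x": 0, "y": -0.17, "z": -0.15, "yaw": 0.7, "fingers": 0.1}
  ]
}}

```text
time: 37.8
eef_pos: [0.5013, 0.0822, 0.3133]
tcp_rot: [0.389, 0.921, 0.001, 0.003]
contact_force: [0.1, -0.7, -0.0]
opening: 0.901
finger_force: 0.0
```

```bash
python3 -c "
from uv import *
uv()
im=ctrl.read_camera('top');cv2.imwrite('pics/top25.png',im[:,:,::-1]);C=cam('top')
for n in ('red','yellow','green'):
    for c,ar,r in blobs(im,n,smin=90)[:4]:
        w=ray(c,.160,C)[0]
        if .4<w[0]<.85 and -.1<w[1]<.4:
            t=w[:2]-m;print(n,c,ar,r[1],w,t@u,t@v)
go([.60,.05,.31],-5.4)
"
```

```text
t 37.8 uv 0.12233188902435789 -0.09291349644970728 z 0.313250692942834 ang 44.24 F [ 0.1006 -0.651  -0.0223] op 0.901 ff 0.0
red [212.2993 116.1095] 137 (7.0, 21.0) [0.6756 0.1359 0.16  ] 0.29076820687553645 -0.02307791529452896
yellow [248.1635 118.5786] 159 (21.920310974121094, 16.263456344604492) [0.6671 0.0457 0.16  ] 0.2907946097381009 -0.11360067763123544
green [181.444 116.14 ] 250 (16.00735092163086, 22.65282440185547) [0.6773 0.2134 0.16  ] 0.2851765577642036 0.05427696534533068
green [171.7983 184.2185] 119 (3.507936716079712, 32.42470932006836) [0.505  0.2379 0.16  ] 0.11132824071566767 0.06247985967301782
t 37.85 tcp [0.5015 0.0772 0.314 ] ang 43.75 -> shift [-0.0877  0.0523  0.0048] yaw 0.8578 q6 -0.807616738638858
```

Call:
{"op": "move_arm", "data": {
  "plan": [
    {"x": -0.015, "y": 0.02, "z": 0, "yaw": 0.14, "fingers": 0.1},
    {"x": -0.03, "y": 0.04, "z": 0, "yaw": 0.28, "fingers": 0.1},
    {"x": -0.05, "y": 0.065, "z": 0, "yaw": 0.42, "fingers": 0.1},
    {"x": -0.07, "y": 0.085, "z": 0, "yaw": 0.56, "fingers": 0.1},
    {"x": -0.09, "y": 0.1, "z": 0, "yaw": 0.7, "fingers": 0.1}
  ]
}}

```text
time: 38.35
eef_pos: [0.6362, 0.0898, 0.3089]
tcp_rot: [0.681, 0.732, 0.0, -0.0]
contact_force: [0.4, -0.3, 0.2]
opening: 0.9
finger_force: 0.0
```

Call:
{"op": "move_arm", "data": {
  "plan": [
    {"x": -0.005, "y": 0.015, "z": 0, "yaw": 0.14, "fingers": 0.1},
    {"x": -0.005, "y": 0.025, "z": 0, "yaw": 0.16, "fingers": 0.1},
    {"x": -0.005, "y": 0.025, "z": 0, "yaw": 0.16, "fingers": 0.1}
  ]
}}

```text
time: 38.65
eef_pos: [0.6609, 0.0864, 0.3084]
tcp_rot: [0.735, 0.678, -0.0, -0.0]
contact_force: [0.2, 0.8, 0.8]
opening: 0.898
finger_force: 0.0
```

```bash
cat > tins.py <<'E'
from uv import *
def tins(k=5):
    for i in range(k): im=ctrl.read_camera('wrist')
    s=ctrl.get_state();C=cam('wrist',s);uv()
    cv2.imwrite('pics/tins%d.png'%(s['time']*100),im[:,:,::-1])
    for n in ('red','yellow','green'):
        for c,ar,r in blobs(im,n,smin=80,vmin=40,amin=300)[:2]:
            # lid contour -> fit circle in world at lid height
            w=ray([r[0],c],.160,C)[:,:2];sz=np.linalg.norm(np.diff(ray(cv2.boxPoints(r),.160,C)[:3],axis=0),axis=1)
            print(n,r[0],ar,'world',w[0],'centroid',w[1],'size',sz,'uv',(w[0]-m)@u,(w[0]-m)@v)
E
python3 -c "
from tins import *
tins();go([.655,.047,.2],-5.4)"
```

```text
t 38.9 uv 0.2796722133009591 -0.07349830418438633 z 0.309193693025668 ang -4.68 F [ 1.2813  0.7081 -0.4236] op 0.903 ff 0.0
red (252.50003051757812, 120.00000762939453) 3588 world [0.6616 0.1348] centroid [0.66   0.1355] size [0.057  0.0618] uv 0.27691354009793595 -0.025441854187966177
yellow (255.25613403320312, 212.19512939453125) 2608 world [0.6569 0.0471] centroid [0.6569 0.0472] size [0.0562 0.0564] uv 0.28045430528037585 -0.11319076384940485
green (257.0, 33.0) 3860 world [0.6713 0.2051] centroid [0.6716 0.2065] size [0.0548 0.05  ] uv 0.2799373169973838 0.04540130653519203
green (103.48199462890625, 8.157041549682617) 1090 world [0.5486 0.2336] centroid [0.5485 0.2337] size [0.0093 0.0735] uv 0.15508678996558906 0.06222883088646515
t 38.9 tcp [0.6598 0.0867 0.3092] ang -4.68 -> shift [-0.04   -0.0016  0.1092] yaw 0.0127 q6 0.06002457475398803
```

Call:
{"op": "move_arm", "data": {
  "plan": [
    {"x": -0.04, "y": -0.0015, "z": 0.01, "yaw": 0.0127, "fingers": 0.1},
    {"x": -0.04, "y": -0.0015, "z": 0.05, "yaw": 0.0127, "fingers": 0.1},
    {"x": -0.04, "y": -0.0015, "z": 0.095, "yaw": 0.0127, "fingers": 0.1},
    {"x": -0.04, "y": -0.0015, "z": 0.14, "yaw": 0.0127, "fingers": 0.1},
    {"x": -0.04, "y": -0.0015, "z": 0.155, "yaw": 0.0127, "fingers": 0.1}
  ]
}}

```text
time: 39.4
eef_pos: [0.6518, 0.0469, 0.1479]
tcp_rot: [0.74, 0.673, -0.003, -0.004]
contact_force: [0.9, -0.3, -1.5]
opening: 0.899
finger_force: 0.0
```

```bash
python3 -c "
from tins import *
tins(5);go([.6569,.0471,.130],-5.4)"
```

```text
t 39.65 uv 0.28122195105209247 -0.11360453913701771 z 0.15735624144059834 ang -5.46 F [-0.6995  1.5522  1.3169] op 0.905 ff 0.0
red (239.5, 70.5) 16312 world [0.6593 0.1279] centroid [0.6603 0.1315] size [0.0554 0.0548] uv 0.27531013396057186 -0.03249375584006155
yellow (254.0, 246.50003051757812) 10148 world [0.6576 0.048 ] centroid [0.6576 0.0479] size [0.0553 0.0562] uv 0.2810630817503452 -0.1122658688461609
t 39.65 tcp [0.6576 0.0466 0.1574] ang -5.46 -> shift [ 0.0004 -0.0009  0.0274] yaw -0.001 q6 0.012441421690562964
```

Call:
{"op": "move_arm", "data": {
  "plan": [
    {"x": 0.0005, "y": -0.001, "z": 0.012, "yaw": 0, "fingers": 0.1},
    {"x": 0.0005, "y": -0.001, "z": 0.024, "yaw": 0, "fingers": 0.1},
    {"x": 0.0005, "y": -0.001, "z": 0.033, "yaw": 0, "fingers": 0.1},
    {"x": 0.0005, "y": -0.001, "z": 0.033, "yaw": 0, "fingers": 0.1},
    {"x": 0.0005, "y": -0.001, "z": 0.033, "yaw": 0, "fingers": 0.5}
  ],
  "force": 40
}}

```text
time: 40.15
eef_pos: [0.6544, 0.0473, 0.1201]
tcp_rot: [0.74, 0.672, -0.0, -0.0]
contact_force: [0.1, 0.5, 0.8]
opening: 0.747
finger_force: 0.0
```

Call:
{"op": "move_arm", "data": {
  "plan": [
    {"x": 0, "y": 0, "z": 0, "yaw": 0, "fingers": 0.6},
    {"x": 0, "y": 0, "z": 0, "yaw": 0, "fingers": 0.6},
    {"x": 0, "y": 0, "z": 0, "yaw": 0, "fingers": 0.6},
    {"x": 0, "y": 0, "z": 0, "yaw": 0, "fingers": 0.6}
  ]
}}

```text
time: 40.55
eef_pos: [0.6549, 0.0472, 0.121]
tcp_rot: [0.74, 0.672, 0.0, 0.0]
contact_force: [-0.4, -0.1, -0.2]
opening: 0.663
finger_force: 42.9
```

```bash
python3 -c "
from uv import *
uv();s=ctrl.get_state();print(s['tcp_rot'])"
```

```text
t 40.55 uv 0.27846034545443193 -0.1132663868077966 z 0.12104983367103184 ang -5.48 F [-0.3738 -0.1039 -0.2357] op 0.663 ff 42.9
[0.7401 0.6725 0.0002 0.0002]
```

Call:
{"op": "move_arm", "data": {
  "plan": [
    {"x": 0, "y": 0, "z": -0.02, "yaw": 0, "fingers": 0.6},
    {"x": 0, "y": 0, "z": -0.05, "yaw": 0, "fingers": 0.6},
    {"x": -0.002, "y": -0.03, "z": -0.06, "yaw": 0, "fingers": 0.6},
    {"x": -0.005, "y": -0.07, "z": -0.06, "yaw": 0, "fingers": 0.6},
    {"x": -0.0067, "y": -0.11, "z": -0.06, "yaw": 0, "fingers": 0.6}
  ]
}}

```text
time: 41.05
eef_pos: [0.5436, 0.051, 0.1812]
tcp_rot: [0.74, 0.672, 0.0, 0.0]
contact_force: [-0.1, 0.3, -1.8]
opening: 0.668
finger_force: 43.1
```

Call:
{"op": "move_arm", "data": {
  "plan": [
    {"x": 0, "y": -0.03, "z": 0, "yaw": 0, "fingers": 0.6},
    {"x": 0, "y": -0.0445, "z": 0, "yaw": 0, "fingers": 0.6},
    {"x": 0, "y": -0.0445, "z": 0.02, "yaw": 0, "fingers": 0.6},
    {"x": 0, "y": -0.0445, "z": 0.05, "yaw": 0, "fingers": 0.6},
    {"x": 0, "y": -0.0445, "z": 0.065, "yaw": 0, "fingers": 0.6}
  ]
}}

```text
time: 41.55
eef_pos: [0.4986, 0.0555, 0.1136]
tcp_rot: [0.74, 0.672, -0.001, -0.001]
contact_force: [-0.1, -0.3, -0.9]
opening: 0.665
finger_force: 43.1
```

```bash
python3 -c "
from uv import *
for i in range(5): ctrl.read_camera('side')
uv();go([*world(.124,-.120),.017],-5.4)"
```

```text
t 41.8 uv 0.12451496303693413 -0.11975599839979585 z 0.11678990295581307 ang -5.48 F [ 0.585   0.5999 -1.1299] op 0.666 ff 43.1
t 41.8 tcp [0.501  0.0553 0.1168] ang -5.48 -> shift [-0.0002 -0.0007  0.0998] yaw -0.0015 q6 0.004028008983161248
```

Aligned. Lower by 0.099 with a slow finish.

Call:
{"op": "move_arm", "data": {
  "plan": [
    {"x": 0, "y": -0.001, "z": 0.025, "yaw": 0, "fingers": 0.6},
    {"x": 0, "y": -0.001, "z": 0.05, "yaw": 0, "fingers": 0.6},
    {"x": 0, "y": -0.001, "z": 0.072, "yaw": 0, "fingers": 0.6},
    {"x": 0, "y": -0.001, "z": 0.086, "yaw": 0, "fingers": 0.6},
    {"x": 0, "y": -0.001, "z": 0.093, "yaw": 0, "fingers": 0.6}
  ]
}}

```text
time: 42.3
eef_pos: [0.4995, 0.0554, 0.0225]
tcp_rot: [0.74, 0.672, -0.0, -0.0]
contact_force: [0.2, -0.1, -2.0]
opening: 0.666
finger_force: 43.1
```

Call:
{"op": "move_arm", "data": {
  "plan": [
    {"x": 0, "y": 0, "z": 0.003, "yaw": 0, "fingers": 0.6},
    {"x": 0, "y": 0, "z": 0.006, "yaw": 0, "fingers": 0.6},
    {"x": 0, "y": 0, "z": 0.007, "yaw": 0, "fingers": 0.6}
  ]
}}

```text
time: 42.6
eef_pos: [0.5003, 0.0553, 0.017]
tcp_rot: [0.74, 0.672, 0.001, 0.001]
contact_force: [-2.6, 0.1, 6.2]
opening: 0.667
finger_force: 43.3
```

Call:
{"op": "move_arm", "data": {
  "plan": [
    {"x": 0, "y": 0, "z": -0.001, "yaw": 0, "fingers": 0.1},
    {"x": 0, "y": 0, "z": -0.001, "yaw": 0, "fingers": 0.1},
    {"x": 0, "y": 0, "z": -0.001, "yaw": 0, "fingers": 0.1},
    {"x": 0, "y": 0, "z": -0.03, "yaw": 0, "fingers": 0.1},
    {"x": 0, "y": 0, "z": -0.075, "yaw": 0, "fingers": 0.1}
  ]
}}

```text
time: 43.1
eef_pos: [0.497, 0.0555, 0.0891]
tcp_rot: [0.74, 0.672, -0.002, -0.003]
contact_force: [1.0, -0.8, -0.6]
opening: 0.901
finger_force: 0.0
```

Call:
{"op": "move_arm", "data": {
  "plan": [
    {"x": 0, "y": 0, "z": -0.05, "yaw": 0, "fingers": 0.1},
    {"x": 0, "y": 0, "z": -0.1, "yaw": 0, "fingers": 0.1},
    {"x": 0.02, "y": 0.03, "z": -0.12, "yaw": 0, "fingers": 0.1},
    {"x": 0.045, "y": 0.065, "z": -0.12, "yaw": 0, "fingers": 0.1},
    {"x": 0.07, "y": 0.105, "z": -0.12, "yaw": 0, "fingers": 0.1}
  ]
}}

```text
time: 43.6
eef_pos: [0.6117, 0.1158, 0.213]
tcp_rot: [0.74, 0.672, 0.001, 0.001]
contact_force: [0.9, -1.1, -0.2]
opening: 0.899
finger_force: 0.0
```

Call:
{"op": "move_arm", "data": {
  "plan": [
    {"x": 0.025, "y": 0.03, "z": 0, "yaw": 0, "fingers": 0.1},
    {"x": 0.025, "y": 0.0475, "z": 0, "yaw": 0, "fingers": 0.1},
    {"x": 0.025, "y": 0.0475, "z": 0.02, "yaw": 0, "fingers": 0.1},
    {"x": 0.025, "y": 0.0475, "z": 0.04, "yaw": 0, "fingers": 0.1}
  ]
}}

```text
time: 44.0
eef_pos: [0.6608, 0.1356, 0.1707]
tcp_rot: [0.74, 0.673, 0.0, 0.0]
contact_force: [-1.0, 0.3, -0.5]
opening: 0.902
finger_force: 0.0
```

```bash
python3 -c "
from tins import *
tins(5);go([.6605,.135,.123],-5.4)"
```

```text
t 44.25 uv 0.27558761916868346 -0.024954818473467817 z 0.17161817870360288 ang -5.48 F [-0.0662 -0.4847  1.3239] op 0.903 ff 0.0
red (262.45159912109375, 239.13162231445312) 11109 world [0.6644 0.1333] centroid [0.6615 0.1331] size [0.0627 0.0711] uv 0.2798155120651026 -0.02664464449510517
yellow (88.0, 282.0) 1693 world [0.5667 0.1168] centroid [0.5655 0.1191] size [0.0312 0.0253] uv 0.1841682182910297 -0.05230330474406777
green (265.0, 88.0) 12772 world [0.6723 0.209 ] centroid [0.6724 0.2088] size [0.0539 0.0573] uv 0.28062904704242925 0.04938548706027703
green (48.0, 42.5) 1611 world [0.5786 0.2372] centroid [0.5782 0.2374] size [0.0421 0.007 ] uv 0.18469421459566226 0.06871919451840865
t 44.25 tcp [0.6603 0.1354 0.1716] ang -5.48 -> shift [-0.0004  0.0002  0.0486] yaw -0.0014 q6 0.1477352971105357
```

Call:
{"op": "move_arm", "data": {
  "plan": [
    {"x": -0.002, "y": 0.0015, "z": 0.015, "yaw": 0, "fingers": 0.1},
    {"x": -0.002, "y": 0.0015, "z": 0.032, "yaw": 0, "fingers": 0.1},
    {"x": -0.002, "y": 0.0015, "z": 0.049, "yaw": 0, "fingers": 0.1},
    {"x": -0.002, "y": 0.0015, "z": 0.049, "yaw": 0, "fingers": 0.1},
    {"x": -0.002, "y": 0.0015, "z": 0.049, "yaw": 0, "fingers": 0.5}
  ],
  "force": 40
}}

```text
time: 44.75
eef_pos: [0.6607, 0.1332, 0.1202]
tcp_rot: [0.74, 0.672, -0.001, -0.001]
contact_force: [0.2, -0.1, -0.3]
opening: 0.752
finger_force: 0.0
```

Call:
{"op": "move_arm", "data": {
  "plan": [
    {"x": 0, "y": 0, "z": 0, "yaw": 0, "fingers": 0.6},
    {"x": 0, "y": 0, "z": 0, "yaw": 0, "fingers": 0.6},
    {"x": 0, "y": 0, "z": 0, "yaw": 0, "fingers": 0.6},
    {"x": 0, "y": 0, "z": 0, "yaw": 0, "fingers": 0.6}
  ]
}}

```text
time: 45.15
eef_pos: [0.6615, 0.1333, 0.1219]
tcp_rot: [0.74, 0.672, 0.0, 0.0]
contact_force: [0.1, 0.7, -1.8]
opening: 0.661
finger_force: 42.8
```

Call:
{"op": "move_arm", "data": {
  "plan": [
    {"x": 0, "y": 0, "z": -0.02, "yaw": 0, "fingers": 0.6},
    {"x": 0, "y": 0, "z": -0.05, "yaw": 0, "fingers": 0.6},
    {"x": 0.007, "y": -0.03, "z": -0.06, "yaw": 0, "fingers": 0.6},
    {"x": 0.015, "y": -0.07, "z": -0.06, "yaw": 0, "fingers": 0.6},
    {"x": 0.022, "y": -0.11, "z": -0.06, "yaw": 0, "fingers": 0.6}
  ]
}}

```text
time: 45.65
eef_pos: [0.5534, 0.1659, 0.1826]
tcp_rot: [0.74, 0.672, 0.001, 0.0]
contact_force: [0.2, 0.2, -1.2]
opening: 0.667
finger_force: 43.3
```

Call:
{"op": "move_arm", "data": {
  "plan": [
    {"x": 0.0045, "y": -0.03, "z": 0, "yaw": 0, "fingers": 0.6},
    {"x": 0.0045, "y": -0.043, "z": 0, "yaw": 0, "fingers": 0.6},
    {"x": 0.0045, "y": -0.043, "z": 0.02, "yaw": 0, "fingers": 0.6},
    {"x": 0.0045, "y": -0.043, "z": 0.05, "yaw": 0, "fingers": 0.6},
    {"x": 0.0045, "y": -0.043, "z": 0.065, "yaw": 0, "fingers": 0.6}
  ]
}}

```text
time: 46.15
eef_pos: [0.5109, 0.1739, 0.1148]
tcp_rot: [0.74, 0.672, -0.001, -0.001]
contact_force: [-1.1, 0.3, -2.1]
opening: 0.668
finger_force: 43.3
```

```bash
python3 -c "
from uv import *
for i in range(5): ctrl.read_camera('side')
uv();go([*world(.124,0),.018],-5.4)"
```

```text
t 46.4 uv 0.1251805798849759 -0.00014435885128024107 z 0.11797598817459418 ang -5.49 F [ 0.1458  0.2794 -1.6731] op 0.666 ff 43.3
t 46.4 tcp [0.5129 0.1743 0.118 ] ang -5.49 -> shift [ 0.0001 -0.0014  0.1   ] yaw -0.0017 q6 0.23615582554297007
```

Lower, release, rise, then go on to green (about u 0.2806, v 0.0490).

Call:
{"op": "move_arm", "data": {
  "plan": [
    {"x": 0, "y": -0.001, "z": 0.025, "yaw": 0, "fingers": 0.6},
    {"x": 0, "y": -0.001, "z": 0.05, "yaw": 0, "fingers": 0.6},
    {"x": 0, "y": -0.001, "z": 0.072, "yaw": 0, "fingers": 0.6},
    {"x": 0, "y": -0.001, "z": 0.086, "yaw": 0, "fingers": 0.6},
    {"x": 0, "y": -0.001, "z": 0.094, "yaw": 0, "fingers": 0.6}
  ]
}}

```text
time: 46.9
eef_pos: [0.5111, 0.1744, 0.0226]
tcp_rot: [0.74, 0.672, 0.0, 0.0]
contact_force: [-0.2, 0.7, -1.7]
opening: 0.665
finger_force: 43.3
```

Call:
{"op": "move_arm", "data": {
  "plan": [
    {"x": 0, "y": 0, "z": 0.003, "yaw": 0, "fingers": 0.6},
    {"x": 0, "y": 0, "z": 0.006, "yaw": 0, "fingers": 0.6},
    {"x": 0, "y": 0, "z": 0.007, "yaw": 0, "fingers": 0.6}
  ]
}}

```text
time: 47.2
eef_pos: [0.5127, 0.1747, 0.0179]
tcp_rot: [0.74, 0.673, 0.002, 0.001]
contact_force: [-2.7, 0.3, 6.9]
opening: 0.667
finger_force: 43.7
```

Call:
{"op": "move_arm", "data": {
  "plan": [
    {"x": 0, "y": 0, "z": -0.001, "yaw": 0, "fingers": 0.1},
    {"x": 0, "y": 0, "z": -0.001, "yaw": 0, "fingers": 0.1},
    {"x": 0, "y": 0, "z": -0.001, "yaw": 0, "fingers": 0.1},
    {"x": 0, "y": 0, "z": -0.03, "yaw": 0, "fingers": 0.1},
    {"x": 0, "y": 0, "z": -0.075, "yaw": 0, "fingers": 0.1}
  ]
}}

```text
time: 47.7
eef_pos: [0.5081, 0.1737, 0.0885]
tcp_rot: [0.74, 0.672, -0.003, -0.002]
contact_force: [0.4, 1.0, 0.6]
opening: 0.898
finger_force: 0.0
```

Call:
{"op": "move_arm", "data": {
  "plan": [
    {"x": 0, "y": 0, "z": -0.05, "yaw": 0, "fingers": 0.1},
    {"x": 0, "y": 0, "z": -0.1, "yaw": 0, "fingers": 0.1},
    {"x": 0.01, "y": 0.03, "z": -0.12, "yaw": 0, "fingers": 0.1},
    {"x": 0.025, "y": 0.065, "z": -0.12, "yaw": 0, "fingers": 0.1},
    {"x": 0.04, "y": 0.105, "z": -0.12, "yaw": 0, "fingers": 0.1}
  ]
}}

```text
time: 48.2
eef_pos: [0.6199, 0.2046, 0.2125]
tcp_rot: [0.74, 0.673, 0.001, 0.0]
contact_force: [-0.3, -0.7, 0.3]
opening: 0.903
finger_force: 0.0
```

Call:
{"op": "move_arm", "data": {
  "plan": [
    {"x": 0.009, "y": 0.03, "z": 0, "yaw": 0, "fingers": 0.1},
    {"x": 0.009, "y": 0.051, "z": 0, "yaw": 0, "fingers": 0.1},
    {"x": 0.009, "y": 0.051, "z": 0.02, "yaw": 0, "fingers": 0.1},
    {"x": 0.009, "y": 0.051, "z": 0.04, "yaw": 0, "fingers": 0.1}
  ]
}}

```text
time: 48.6
eef_pos: [0.6712, 0.2081, 0.1701]
tcp_rot: [0.74, 0.672, -0.0, -0.0]
contact_force: [0.7, 0.5, 0.0]
opening: 0.897
finger_force: 0.0
```

```bash
python3 -c "
from tins import *
tins(5);go([*world(.2806,.049),.122],-5.4)"
```

```text
t 48.85 uv 0.2790023382095051 0.0485884229284163 z 0.17131138305964894 ang -5.47 F [ 0.5657 -0.6462  0.2296] op 0.903 ff 0.0
red (80.74999237060547, 229.75) 3437 world [0.581  0.2207] centroid [0.5811 0.2205] size [0.0365 0.0331] uv 0.18863324324508168 0.052517509610463
green (257.5, 234.0) 8989 world [0.6724 0.2096] centroid [0.6725 0.2093] size [0.0542 0.0595] uv 0.280615563142285 0.049992326126575226
green (52.5, 151.5) 1584 world [0.5777 0.2624] centroid [0.5771 0.2627] size [0.0505 0.0074] uv 0.18140862908574812 0.0936777651277352
t 48.85 tcp [0.6706 0.2083 0.1713] ang -5.47 -> shift [0.0004 0.0016 0.0493] yaw -0.0013 q6 0.2525561985940579
```

Call:
{"op": "move_arm", "data": {
  "plan": [
    {"x": 0.001, "y": 0.0015, "z": 0.015, "yaw": 0, "fingers": 0.1},
    {"x": 0.001, "y": 0.0015, "z": 0.032, "yaw": 0, "fingers": 0.1},
    {"x": 0.001, "y": 0.0015, "z": 0.049, "yaw": 0, "fingers": 0.1},
    {"x": 0.001, "y": 0.0015, "z": 0.049, "yaw": 0, "fingers": 0.1},
    {"x": 0.001, "y": 0.0015, "z": 0.049, "yaw": 0, "fingers": 0.5}
  ],
  "force": 40
}}

```text
time: 49.35
eef_pos: [0.6715, 0.209, 0.1202]
tcp_rot: [0.74, 0.672, -0.001, -0.001]
contact_force: [-0.6, 0.7, 0.7]
opening: 0.751
finger_force: 0.0
```

Call:
{"op": "move_arm", "data": {
  "plan": [
    {"x": 0, "y": 0, "z": 0, "yaw": 0, "fingers": 0.6},
    {"x": 0, "y": 0, "z": 0, "yaw": 0, "fingers": 0.6},
    {"x": 0, "y": 0, "z": 0, "yaw": 0, "fingers": 0.6},
    {"x": 0, "y": 0, "z": 0, "yaw": 0, "fingers": 0.6}
  ]
}}

```text
time: 49.75
eef_pos: [0.6723, 0.2091, 0.1221]
tcp_rot: [0.74, 0.672, 0.0, 0.0]
contact_force: [0.5, 0.0, -1.1]
opening: 0.668
finger_force: 42.7
```

Call:
{"op": "move_arm", "data": {
  "plan": [
    {"x": 0, "y": 0, "z": -0.02, "yaw": 0, "fingers": 0.6},
    {"x": 0, "y": 0, "z": -0.05, "yaw": 0, "fingers": 0.6},
    {"x": 0, "y": -0.03, "z": -0.06, "yaw": 0, "fingers": 0.6},
    {"x": 0.015, "y": -0.07, "z": -0.06, "yaw": 0, "fingers": 0.6},
    {"x": 0.04, "y": -0.11, "z": -0.06, "yaw": 0, "fingers": 0.6}
  ]
}}

```text
time: 50.25
eef_pos: [0.5662, 0.2587, 0.1827]
tcp_rot: [0.741, 0.671, 0.001, 0.0]
contact_force: [0.6, 0.5, -1.5]
opening: 0.667
finger_force: 43.2
```

Call:
{"op": "move_arm", "data": {
  "plan": [
    {"x": 0.02, "y": -0.03, "z": 0, "yaw": 0, "fingers": 0.6},
    {"x": 0.03, "y": -0.0455, "z": 0, "yaw": 0, "fingers": 0.6},
    {"x": 0.03, "y": -0.0455, "z": 0.02, "yaw": 0, "fingers": 0.6},
    {"x": 0.03, "y": -0.0455, "z": 0.05, "yaw": 0, "fingers": 0.6},
    {"x": 0.03, "y": -0.0455, "z": 0.065, "yaw": 0, "fingers": 0.6}
  ]
}}

```text
time: 50.75
eef_pos: [0.5232, 0.2931, 0.1145]
tcp_rot: [0.74, 0.673, -0.001, -0.0]
contact_force: [-0.6, -1.0, -1.4]
opening: 0.665
finger_force: 43.2
```

```bash
python3 -c "
from uv import *
for i in range(5): ctrl.read_camera('side')
uv();go([*world(.124,.119),.018],-5.4)"
```

```text
t 51.0 uv 0.12633695369103753 0.11992374590142862 z 0.11803299220466641 ang -5.51 F [ 0.5742  0.0475 -1.4562] op 0.667 ff 43.2
t 51.0 tcp [0.5254 0.2937 0.118 ] ang -5.51 -> shift [-0.001  -0.0025  0.1   ] yaw -0.0019 q6 0.4375660029478685
```

Call:
{"op": "move_arm", "data": {
  "plan": [
    {"x": -0.001, "y": -0.002, "z": 0.025, "yaw": 0, "fingers": 0.6},
    {"x": -0.001, "y": -0.002, "z": 0.05, "yaw": 0, "fingers": 0.6},
    {"x": -0.001, "y": -0.002, "z": 0.072, "yaw": 0, "fingers": 0.6},
    {"x": -0.001, "y": -0.002, "z": 0.086, "yaw": 0, "fingers": 0.6},
    {"x": -0.001, "y": -0.002, "z": 0.094, "yaw": 0, "fingers": 0.6}
  ]
}}

```text
time: 51.5
eef_pos: [0.5225, 0.2928, 0.0226]
tcp_rot: [0.74, 0.672, 0.0, 0.0]
contact_force: [0.6, 0.4, -1.7]
opening: 0.669
finger_force: 43.2
```

Call:
{"op": "move_arm", "data": {
  "plan": [
    {"x": 0, "y": 0, "z": 0.003, "yaw": 0, "fingers": 0.6},
    {"x": 0, "y": 0, "z": 0.006, "yaw": 0, "fingers": 0.6},
    {"x": 0, "y": 0, "z": 0.007, "yaw": 0, "fingers": 0.6}
  ]
}}

```text
time: 51.8
eef_pos: [0.5232, 0.2933, 0.0176]
tcp_rot: [0.74, 0.672, 0.001, 0.0]
contact_force: [-1.9, -1.7, 6.3]
opening: 0.661
finger_force: 43.6
```

Call:
{"op": "move_arm", "data": {
  "plan": [
    {"x": 0, "y": 0, "z": -0.001, "yaw": 0, "fingers": 0.1},
    {"x": 0, "y": 0, "z": -0.001, "yaw": 0, "fingers": 0.1},
    {"x": 0, "y": 0, "z": -0.001, "yaw": 0, "fingers": 0.1},
    {"x": 0, "y": 0, "z": -0.03, "yaw": 0, "fingers": 0.1},
    {"x": 0, "y": 0, "z": -0.075, "yaw": 0, "fingers": 0.1}
  ]
}}

```text
time: 52.3
eef_pos: [0.5199, 0.2917, 0.0883]
tcp_rot: [0.74, 0.672, -0.003, -0.001]
contact_force: [1.0, 0.3, -0.5]
opening: 0.902
finger_force: 0.0
```

Call:
{"op": "move_arm", "data": {
  "plan": [
    {"x": 0, "y": 0, "z": -0.05, "yaw": 0, "fingers": 0.3},
    {"x": 0, "y": 0, "z": -0.1, "yaw": 0, "fingers": 0.55},
    {"x": -0.02, "y": -0.03, "z": -0.13, "yaw": 0, "fingers": 0.55},
    {"x": -0.04, "y": -0.07, "z": -0.15, "yaw": 0, "fingers": 0.55},
    {"x": -0.06, "y": -0.1, "z": -0.17, "yaw": 0, "fingers": 0.55}
  ]
}}

```text
time: 52.8
eef_pos: [0.415, 0.2422, 0.2619]
tcp_rot: [0.74, 0.673, 0.0, -0.0]
contact_force: [0.1, -0.2, 0.3]
opening: 0.45
finger_force: 0.0
```

Run:
```python
from uv import *
for i in range(5): im=ctrl.read_camera('wrist')
tp=ctrl.read_camera('top');sd=ctrl.read_camera('side')
cv2.imwrite('pics/w30.png',im[:,:,::-1]);cv2.imwrite('pics/top30.png',tp[:,:,::-1]);cv2.imwrite('pics/side30.png',sd[:,:,::-1])
C=cam('top');q=proj([[*world(.124,0),.06]],C)[0].astype(int);p=proj([[*world(.124,0),.06]],cam('side'))[0].astype(int)
a=cv2.resize(tp[q[1]-50:q[1]+70,q[0]-80:q[0]+80],(400,300),interpolation=cv2.INTER_CUBIC)
b=cv2.resize(sd[p[1]-60:p[1]+60,p[0]-80:p[0]+80],(400,300),interpolation=cv2.INTER_CUBIC)
cv2.imwrite('pics/chk.png',np.vstack([np.hstack([a,b]),cv2.resize(im,(400,300))[:,:].repeat(1,axis=1) if 0 else np.hstack([cv2.resize(im,(400,300)),cv2.resize(tp[80:230,110:310],(400,300))])])[:,:,::-1])
uv();go([*world(0,.045),.0595],-5.4)
```

```text
t 53.15 uv 0.023271715281757324 0.05896441924720336 z 0.2596022603301047 ang -5.49 F [-0.5619 -0.451  -0.1432] op 0.45 ff 0.0
t 53.15 tcp [0.417  0.2427 0.2596] ang -5.49 -> shift [-0.0138 -0.0229  0.2002] yaw -0.0016 q6 0.4121984476394984
```

View pics/chk.png

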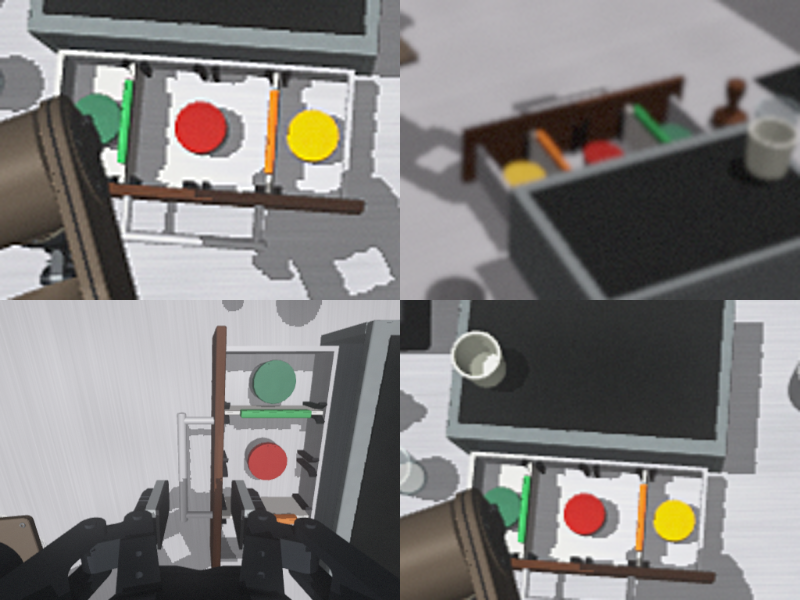

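Both partitions are in their slots (green and orange beads, level with the walls). All three tins stand upright, one per compartment. Take the bar and push the drawer shut.

Call:
{"op": "move_arm", "data": {
  "plan": [
    {"x": -0.014, "y": -0.023, "z": 0.02, "yaw": 0, "fingers": 0.55},
    {"x": -0.014, "y": -0.023, "z": 0.06, "yaw": 0, "fingers": 0.55},
    {"x": -0.014, "y": -0.023, "z": 0.1, "yaw": 0, "fingers": 0.55},
    {"x": -0.014, "y": -0.023, "z": 0.13, "yaw": 0, "fingers": 0.55},
    {"x": -0.014, "y": -0.023, "z": 0.13, "yaw": 0, "fingers": 0.55}
  ]
}}

```text
time: 53.65
eef_pos: [0.3889, 0.2297, 0.1248]
tcp_rot: [0.74, 0.672, -0.006, -0.003]
contact_force: [-0.8, -0.7, -0.5]
opening: 0.449
finger_force: 0.0
```

```bash
python3 -c "
from uv import *
for i in range(4): ctrl.read_camera('side')
uv();go([*world(0,.045),.0595],-5.4)"
```

```text
t 53.85 uv 0.001551052922170639 0.04560673328516696 z 0.1324834548629288 ang -5.48 F [ 0.2978 -0.0115 -0.3716] op 0.445 ff 0.0
t 53.85 tcp [0.3941 0.2315 0.1325] ang -5.48 -> shift [-0.0007 -0.0017  0.073 ] yaw -0.0014 q6 0.4040137820495151
```

Call:
{"op": "move_arm", "data": {
  "plan": [
    {"x": 0, "y": -0.001, "z": 0.018, "yaw": 0, "fingers": 0.55},
    {"x": 0, "y": -0.001, "z": 0.036, "yaw": 0, "fingers": 0.55},
    {"x": 0, "y": -0.001, "z": 0.054, "yaw": 0, "fingers": 0.55},
    {"x": 0, "y": -0.001, "z": 0.073, "yaw": 0, "fingers": 0.55},
    {"x": 0, "y": -0.001, "z": 0.073, "yaw": 0, "fingers": 0.95}
  ],
  "force": 40
}}

```text
time: 54.35
eef_pos: [0.3913, 0.2309, 0.0574]
tcp_rot: [0.74, 0.672, -0.001, -0.0]
contact_force: [0.5, -1.2, -0.3]
opening: 0.295
finger_force: 0.0
```

Call:
{"op": "move_arm", "data": {
  "plan": [
    {"x": 0, "y": 0, "z": 0, "yaw": 0, "fingers": 0.95},
    {"x": 0, "y": 0, "z": 0, "yaw": 0, "fingers": 0.95},
    {"x": 0, "y": 0, "z": 0, "yaw": 0, "fingers": 0.95},
    {"x": 0, "y": 0, "z": 0, "yaw": 0, "fingers": 0.95}
  ]
}}

```text
time: 54.75
eef_pos: [0.3926, 0.2314, 0.0592]
tcp_rot: [0.74, 0.673, 0.001, 0.001]
contact_force: [-1.7, -0.9, 3.0]
opening: 0.125
finger_force: 39.4
```

```bash
python3 -c "
from uv import *
uv()"
```

```text
t 54.75 uv 2.9590717302016378e-05 0.045370768355869354 z 0.05919071861709378 ang -5.48 F [-1.6693 -0.8951  2.9792] op 0.125 ff 39.4
```

Call:
{"op": "move_arm", "data": {
  "plan": [
    {"x": 0, "y": 0.004, "z": 0, "yaw": 0, "fingers": 0.95},
    {"x": 0, "y": 0.011, "z": 0, "yaw": 0, "fingers": 0.95},
    {"x": 0, "y": 0.02, "z": 0, "yaw": 0, "fingers": 0.95},
    {"x": 0, "y": 0.03, "z": 0, "yaw": 0, "fingers": 0.95},
    {"x": 0, "y": 0.04, "z": 0, "yaw": 0, "fingers": 0.95}
  ]
}}

```text
time: 55.25
eef_pos: [0.4321, 0.2276, 0.0592]
tcp_rot: [0.74, 0.672, 0.0, -0.0]
contact_force: [-2.5, 0.7, 5.7]
opening: 0.124
finger_force: 39.6
```

Call:
{"op": "move_arm", "data": {
  "plan": [
    {"x": 0, "y": 0.01, "z": 0, "yaw": 0, "fingers": 0.95},
    {"x": 0, "y": 0.02, "z": 0, "yaw": 0, "fingers": 0.95},
    {"x": 0, "y": 0.03, "z": 0, "yaw": 0, "fingers": 0.95},
    {"x": 0, "y": 0.04, "z": 0, "yaw": 0, "fingers": 0.95},
    {"x": 0, "y": 0.05, "z": 0, "yaw": 0, "fingers": 0.95}
  ]
}}

```text
time: 55.75
eef_pos: [0.4818, 0.2229, 0.0592]
tcp_rot: [0.74, 0.672, 0.0, -0.0]
contact_force: [-3.2, 1.3, 6.2]
opening: 0.124
finger_force: 39.6
```

Call:
{"op": "move_arm", "data": {
  "plan": [
    {"x": 0, "y": 0.01, "z": 0, "yaw": 0, "fingers": 0.95},
    {"x": 0, "y": 0.02, "z": 0, "yaw": 0, "fingers": 0.95},
    {"x": 0, "y": 0.03, "z": 0, "yaw": 0, "fingers": 0.95},
    {"x": 0, "y": 0.04, "z": 0, "yaw": 0, "fingers": 0.95},
    {"x": 0, "y": 0.048, "z": 0, "yaw": 0, "fingers": 0.95}
  ]
}}

```text
time: 56.25
eef_pos: [0.5299, 0.2184, 0.0592]
tcp_rot: [0.74, 0.672, 0.001, -0.0]
contact_force: [-3.4, 1.5, 6.3]
opening: 0.122
finger_force: 39.6
```

```bash
python3 -c "
from uv import *
uv()"
```

```text
t 56.25 uv 0.13796509597141104 0.0453486929160747 z 0.059172311207697795 ang -5.49 F [-3.3621  1.5133  6.3295] op 0.122 ff 39.6
```

Call:
{"op": "move_arm", "data": {
  "plan": [
    {"x": 0, "y": 0.005, "z": 0, "yaw": 0, "fingers": 0.95},
    {"x": 0, "y": 0.009, "z": 0, "yaw": 0, "fingers": 0.95},
    {"x": 0, "y": 0.012, "z": 0, "yaw": 0, "fingers": 0.95},
    {"x": 0, "y": 0.015, "z": 0, "yaw": 0, "fingers": 0.95},
    {"x": 0, "y": 0.017, "z": 0, "yaw": 0, "fingers": 0.95}
  ]
}}

```text
time: 56.75
eef_pos: [0.5412, 0.2173, 0.0591]
tcp_rot: [0.74, 0.672, -0.005, -0.005]
contact_force: [-21.3, 2.6, 21.8]
opening: 0.124
finger_force: 41.5
```

```bash
python3 -c "
from uv import *
uv()"
```

```text
t 56.75 uv 0.14932386016629803 0.04532919351965645 z 0.059085068970445714 ang -5.51 F [-21.3023   2.5569  21.7717] op 0.124 ff 41.5
```

Shut (21 N at 149 mm travel). Release while still pressing, then rise clear.

Call:
{"op": "move_arm", "data": {
  "plan": [
    {"x": 0, "y": 0, "z": 0, "yaw": 0, "fingers": 0.55},
    {"x": 0, "y": 0, "z": 0, "yaw": 0, "fingers": 0.55},
    {"x": 0, "y": 0, "z": 0, "yaw": 0, "fingers": 0.55},
    {"x": 0, "y": -0.003, "z": 0, "yaw": 0, "fingers": 0.55},
    {"x": 0, "y": -0.003, "z": -0.03, "yaw": 0, "fingers": 0.55}
  ]
}}

```text
time: 57.25
eef_pos: [0.5386, 0.2156, 0.0827]
tcp_rot: [0.74, 0.673, -0.005, -0.002]
contact_force: [0.0, -0.0, -1.1]
opening: 0.448
finger_force: 0.0
```

Call:
{"op": "move_arm", "data": {
  "plan": [
    {"x": 0, "y": 0, "z": -0.04, "yaw": 0, "fingers": 0.55},
    {"x": 0, "y": 0, "z": -0.09, "yaw": 0, "fingers": 0.55},
    {"x": 0, "y": -0.01, "z": -0.14, "yaw": 0, "fingers": 0.55},
    {"x": -0.04, "y": -0.03, "z": -0.17, "yaw": 0, "fingers": 0.55},
    {"x": -0.08, "y": -0.06, "z": -0.18, "yaw": 0, "fingers": 0.55}
  ]
}}

```text
time: 57.75
eef_pos: [0.481, 0.1458, 0.2714]
tcp_rot: [0.74, 0.673, 0.003, 0.003]
contact_force: [0.9, -1.3, 0.8]
opening: 0.452
finger_force: 0.0
```

Run:
```python
from uv import *
for i in range(5): im=ctrl.read_camera('wrist')
uv();cv2.imwrite('pics/w31.png',im[:,:,::-1]);tp=ctrl.read_camera('top');cv2.imwrite('pics/top31.png',tp[:,:,::-1])
C=cam('wrist');g=cv2.cvtColor(im,cv2.COLOR_RGB2GRAY).astype(int)
# predicted pixels for shut state: bar, panel top edges and unit edge at v=.09 ; print row profile around
for V in (.03,.09):
    P=proj([[*world(.150,V),.078],[*world(.192,V),.098],[*world(.2035,V),.098],[*world(.205,V),.118]],C);print(V,P)
    r=int(P[1,1]);print(r,[(c,int(g[r,c])) for c in range(int(P[0,0])-15,int(P[3,0])+25,3)])
```

```text
t 58.0 uv 0.09422789219855648 -0.031367687661674255 z 0.26643818580531453 ang -5.53 F [ 0.565  -1.0708 -0.2749] op 0.453 ff 0.0
0.03 [[310.9671 103.229 ]
 [359.3955 103.9634]
 [371.6958 103.9439]
 [381.2814 104.8502]]
103 [(295, 208), (298, 146), (301, 143), (304, 138), (307, 182), (310, 220), (313, 207), (316, 169), (319, 206), (322, 202), (325, 206), (328, 201), (331, 205), (334, 203), (337, 61), (340, 62), (343, 60), (346, 60), (349, 58), (352, 56), (355, 55), (358, 55), (361, 89), (364, 89), (367, 93), (370, 82), (373, 139), (376, 84), (379, 96), (382, 159), (385, 162), (388, 161), (391, 162), (394, 162), (397, 161), (400, 162), (403, 68)]
0.09 [[313.9991  37.4263]
 [365.5588  33.7629]
 [378.6026  33.7404]
 [389.3087  29.6303]]
33 [(298, 206), (301, 209), (304, 207), (307, 210), (310, 206), (313, 207), (316, 205), (319, 204), (322, 207), (325, 202), (328, 202), (331, 199), (334, 199), (337, 203), (340, 86), (343, 63), (346, 60), (349, 59), (352, 60), (355, 57), (358, 54), (361, 54), (364, 57), (367, 89), (370, 88), (373, 87), (376, 89), (379, 143), (382, 129), (385, 72), (388, 142), (391, 157), (394, 157), (397, 158), (400, 156), (403, 156), (406, 156), (409, 156), (412, 46)]
```

Bar and panel edges are within a pixel of the fully shut prediction, and the arm is clear. Hand in.

```bash
python3 -c "
from plant import ctrl
print(ctrl.sign_off())"
```

```text
the job is handed in; nothing more can be done
None
```

The job is handed in at about 58 s: orange and green partitions (no blue was present) in their own drawer slots, all three tins upright in the compartments, drawer pushed shut; on the first try for each the partition caught and I regripped it, and the orange one slid the drawer in 12 mm before I drew it back to its stop.

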